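# Cap the drinking bottle with the sterilising tongs

## Robot

A 6-joint arm with a two-finger parallel gripper is mounted at the origin on the work surface. World frame = base frame: x ahead of the robot, y to its left, z up, the work surface at z = 0. Lengths are in m, angles in rad, forces in N, time in s.
With the tool pointing down it reaches from about 0.35 to 0.975 m from the base axis. Payload 4.9 kg.
Tool frame: the origin (TCP) lies at the very end of the fingers, on their centre line; the grasp point (between the pads) lies ctrl.grip_point_offset behind it (ctrl.grip_point_offset is the distance from the TCP to the grasp point, in m); z points along the fingers, y is the direction in which the jaws open and shut (so a half turn about z gives the same grasp; the last joint's range is limited). The gripper opens to 85 mm and grips with 20 to 120 N. Pads are 22 mm wide; open, the fingers measure 114 mm over their backs; the gripper's body (76 mm by 85 mm) begins 54 mm behind the grasp point. The pads swing forward as they close: fully open they stand 13 mm farther back than shut.
Start: joints at [-1.251, 0.053, 1.613, -0, 1.476, -0.119], TCP at [0.266, -0.566, 0.203] pointing down, gripper open.
Joint ranges: [-3.01, 3.01], [-1.01, 2.22], [0.06, 2.58], [-1.02, 4.17], [0.09, 2.62], [-3.14, 3.14]. Speed limits (rad/s): [2.57, 2.57, 3.14, 3.14, 3.14, 3.14].

## Interface

Orientations are given as a rotation vector (axis times angle).
In Python, from station import ctrl gives the robot as it stands. The module is installed in compiled form; this text tells all that it offers.
- The arm moves only by the shell command python3 -m creep 'ROWS' [FORCE]. ROWS is JSON, a list of rows, each a list of 5 numbers: the closure in counts, from 0 (fully open) to 255 (shut), then the shift along the tool's x, y, z in mm, then the turn about the tool's z in rad. A call has 1 to 12 rows; each row is the pose to reach, as a shift and turn from the pose commanded when the call began, along the tool's axes at that moment; what a row does not reach only later rows make up. A row lasts 1/12 s, in which the tool goes at most 41.7 mm and 7.16 degrees, less where a joint would pass 70% of its speed; a pose out of reach is approached as far as the arm can. A call with a gripper value outside its range is refused whole. The fingers move at their own pace and stop on an object; FORCE is the grip in N (left out, the last holds). Time passes only in rows, so rows that repeat a pose let the fingers close. It gives the time, the measured TCP pose, the force and the opening at its end, in the units of the state.
- ctrl.get_obs(): the state, without advancing time (a new reading comes with each control period).
- ctrl.get_image(name): name is "scene" or "side" or "wrist"; returns the picture (420x560x3 uint8, red, green, blue); there is no depth.
- ctrl.calibration(name): a dict with "fx", "fy", "cx", "cy" (pixels), "R" (3x3) and "t" (3): a world point X has camera coordinates R X + t. Camera axes: x right, y down, z forward; pixel columns grow to the right and rows downward; lengths in m; the calibration is good to about 2 mm. The wrist camera is an equidistant fisheye: a pixel r from the principal point sees the ray r / f radians off the axis. A picture is of the moment at which its call begins: read the wrist's pose just before it. calibration takes no time and is no camera call; for the wrist camera it gives the pose at the moment of the call.
- ctrl.finish_job(): hands the job in, once; it reports no verdict.
Trained networks look in the newest picture that a camera, given by its name, has taken for a name from the list of things; names that differ only in an ending like _2 or _b are one class to them, and where a whole thing is asked for, a point or a joint stands for the part that bears it (a point fixed in the world has none). Each returns a list of dicts, best first, with "conf" (0 to 1); they miss things now and then, are a little off and sometimes report something else, mostly with a low value. They report only what shows in the picture. A call takes as long as a camera call. They do not tell look-alikes from the thing itself.
- ctrl.boxes_of(camera, label): "rect" ([left, top, width, height] in pixels, round what is visible of it).
- ctrl.outline_of(camera, label): "mask" (420x560 bool, what is visible of it) and "rect" ([left, top, width, height] in pixels, round what is visible of it).
The state is a dict: "t": time; "q": joint angles; "dq": joint speeds; "effort": joint torques, N m; "tool_pos": TCP position; "tool_rot": TCP orientation; "contact_force": force on the tool from outside, world axes, zero at the start; "wrist_torque": the same for the moment, N m; "opening": finger opening in m.
Only numpy, scipy, OpenCV 4.12 (cv2) and the standard library are available. Lean on these libraries where they do the work, as an engineer would, in place of code of your own. Each camera call takes 0.05 s, during which the arm holds its last target. There are 200 camera calls.

## Task

The bottle's dust cap has just been sterilised, so nothing but the tongs may touch it, and your gripper must not touch the bottle either. Take the tongs out of their holder, squeeze them lightly on the flanged dust cap on the draining tray, carry it to the open bottle and push it down, slowly and gently, until it is fully home and has shut the pull-up spout; then let go of it and stand the tongs back in their holder. Do not shove the bottle about, and leave the other things where they are.

Things in the scene. Friction and masses are not known exactly. Their poses are not given: they have to be found in the camera images.
- tongs_grip (a point): Midway between the ribbed finger rests of the white sprung tongs, 40 mm below their flat top and 95 mm above the tips. z up along the tongs, y from arm to arm (the way they squeeze), x across. Rests: 17 mm wide, 22 mm tall, centred here, 54.5 mm over their outer faces when free. Grip the tongs here from above, closing along y.
- tongs_tip (a point): Midway between the two tips, at the level of their lower ends; same axes. Each tip is a shallow upright V (22 mm wide in x, 18 mm tall, 4 mm thick) that centres a round thing. Free, the tips are 50 mm apart inside, 58 mm outside; with the rests squeezed to 50 mm the tips are parallel and 33 mm apart, just closed on the dust cap. A hard push can shift the tongs in the grip.
- tongs: The loose U-shaped plastic tongs, 135 mm tall, 50 g, standing tips down in the holder; origin and axes as tongs_tip. Both arms turn in together on sprung hinges 34 mm above the rests' middle, so the tips move 3.8 times as far as the rests. The spring needs about 10 N of grip to reach 50 mm over the rests; grip beyond that reaches each tip at about a quarter. Let go, they spring open.
- cap_center (a point): Centre, half-way up, of the loose teal dust cap, standing mouth down on the tray: a round cup 33 mm across outside, 24.2 mm tall, with a flange 42 mm across and 4 mm thick round its mouth; inside 29 mm across and 21.7 mm deep. z points to the closed end.
- cap_rim (a point): Centre of the dust cap's open mouth, level with its lower edge, 12.1 mm below cap_center; z points to the closed end.
- cap: The dust cap, about 20 g; origin and axes as cap_rim. The tongs take it on its 33 mm wall just above the flange; the lower ends of the tips then bear on the flange (about 4 mm wide) when it is pushed down. Thin plastic: it cracks if pushed on the bottle with much over 20 N, or if the tongs clamp it with all a strong gripper has.
- bottle_seat (a point): On the axis of the open bottle, on the flat top of its ribbed lid (48 mm across), 136 mm above its base; z up. The cap is home when its mouth rests here. From the seat rises a boss 26 mm across, 12 mm tall, its top edge bevelled to 21 mm over the last 3 mm, and out of that the white spout, 18 mm across. The cap slips over the boss with 1.5 mm play all round.
- spout (a joint): How far the open bottle's pull-up spout stands out, in m: 0 is right down, 0.008 fully up. Its top is 21 mm above the seat plus this value. It slides stiffly, needs about 11 N and stays where it is left. A cap that is fully home holds it at 0.0007.
- bottle: The open teal drinking bottle, full, standing loose: 66 mm across, 0.3 to 0.6 kg; origin at the centre of its base, z up.
- holder_floor (a point): Centre of the inside floor of the fixed rectangular steel holder for the tongs, 4 mm above the counter. Inside it is 32 mm (x) by 68 mm (y); its walls stand 56 mm above the counter. The tongs stand on this floor, arms apart along y (either way round).
- tray: Fixed white draining tray, 200 mm (x) by 130 mm (y), its top 6 mm and its rim 10 mm above the counter; origin at the centre of its underside.
- capped: Bystander: a like bottle with its cap already on, 160 mm tall, 66 mm across; origin at the centre of its base.
- screwlid: Bystander: a low open screw lid, 48 mm across and 14 mm tall, lying on the same tray; origin at the centre of its underside.
- jar: Bystander: jar with a green lid, 76 mm across, 96 mm tall; origin at the centre of its base.
- mug: Bystander: white mug, 80 mm across, 90 mm tall; origin at the centre of its base.
Mind the look-alikes: they are no part of the job. What is meant by the tongs is not brown, orange or red, and is the larger of those in its own colour.

How it is judged:
On the way, in this order (a step that is already met when the one before it is completed fails the run):
1. the tongs are lifted out of the holder (height (world z) of tongs_tip above 0.065 m), for 0.2 s.
2. the cap is lifted off the tray in the tongs (height (world z) of cap_rim above 0.04 m and contact force between tongs and cap above 0.3 N), for 0.3 s.
3. the cap is fully home on the bottle and the spout is shut (z of cap_rim in the frame of bottle_seat below 0.0015 m and horizontal distance between cap_rim and bottle_seat below 0.003 m and value of joint spout below 0.002 m), for 0.2 s.
At the end, for the whole second after the job is handed in: The cap sits upright on the open bottle, its mouth within 1.5 mm of the seat and 3 mm of its axis, the spout within 2 mm of shut; the bottle stands upright; the tongs, let go, stand at rest in their holder, tips within 20 mm of the middle of its floor, leaning under 0.2 rad (all of step 3 and angle between the z axis of cap_rim and the z axis of bottle_seat, either way round below 0.06 rad and angle between bottle's own z axis and vertical below 0.05 rad and contact force between tongs and cap below 0.05 N and distance between tongs_tip and holder_floor below 0.02 m and angle between tongs's own z axis and vertical below 0.2 rad and linear speed of each of tongs, cap, bottle below 0.02 m/s); the robot touches nothing.
It fails at once if the gripper or arm touches the cap or the bottle (contact force between any of the fingers, the arm and cap above 0.2 N or contact force between any of the fingers, the arm and bottle above 0.2 N).
It fails at once if the cap is pressed on the bottle with more than 22 N (contact force between cap and bottle above 22 N).
It fails at once if the cap is squeezed or pressed by the tongs with more than 40 N (contact force between tongs and cap above 40 N).
It fails at once if the bottle is shoved more than 20 mm or tipped (distance of bottle from where it was at the start of the episode above 0.02 m or angle between bottle's own z axis and vertical above 0.15 rad).
It fails at once if another thing is disturbed by more than 15 mm (distance of any of capped, screwlid, jar, mug from where it was at the start of the episode above 0.015 m).
It also fails if it takes over 72 s, if anything falls off the work surface, if the arm or the gripper's body presses on something with over 40 N, if the wrist force passes 120 N, or if a joint passes its speed limit or range.

## Working session

There is one attempt and no reset: what is moved stays moved. The work goes in short steps, Python scripts to look and compute and a shell command to move; the robot and the scene stay as the last step left them, time stands still between calls to the robot, and variables do not carry over. Pictures are saved under pics/ and viewed, about 8 in all and at most 12, crops included, and the job is handed in when it is done.

```bash
mkdir -p pics; python3 - <<'E'
from station import ctrl
import cv2,numpy as np
o=ctrl.get_obs(); print(o, ctrl.grip_point_offset)
for c in ("scene","side"):
    im=ctrl.get_image(c); cv2.imwrite(f"pics/{c}0.png",im[:,:,::-1])
    k=ctrl.calibration(c); print(c,k['fx'],k['cx'],k['cy'],(-k['R'].T@k['t']).round(3),k['R'].round(3).tolist())
    for n in ("tongs","cap","bottle","tray","capped","screwlid","jar","mug","spout","holder_floor"):
        try: print(c,n,[(r['rect'],round(r['conf'],2)) for r in ctrl.boxes_of(c,n)][:5])
        except Exception as e: print(n,e)
E
```

```text
{'t': 0.0, 'q': array([-1.25102613e+00,  5.33529576e-02,  1.61427700e+00, -3.33546036e-06,
        1.47601107e+00, -1.18997146e-01]), 'dq': array([ 0.00126717,  0.00141245,  0.00232451, -0.00052112, -0.00048708,
       -0.001277  ]), 'effort': array([ 7.92059072e-04, -3.93679941e+01, -3.70175457e+01, -2.35314377e-05,
        7.08013598e-03, -1.96632151e-06]), 'tool_pos': array([ 0.26530165, -0.56514969,  0.20147566]), 'tool_rot': array([-3.06430521e+00, -6.83255890e-01,  3.27435001e-04]), 'contact_force': array([ 0.76212515,  0.10440976, -0.72861356]), 'wrist_torque': array([ 0.01725327, -0.00872663,  0.03287595]), 'opening': 0.08526131038333878} 0.0187
scene 426.59869117186196 281.7341051283262 209.49477470160187 [1.262 0.242 0.625] [[-0.381, 0.924, -0.005], [0.504, 0.203, -0.84], [-0.775, -0.323, -0.543]]
scene tongs [([145.5, 168.2, 13.7, 60.2], 0.95), ([192.2, 168.2, 19.4, 38.3], 0.8), ([219.5, 170.3, 21.4, 35.6], 0.63), ([238.6, 177.9, 15.1, 58.2], 0.63), ([197.9, 211.8, 19.7, 40.2], 0.51)]
scene cap []
scene bottle [([252.0, 201.3, 29.7, 75.8], 0.69), ([192.0, 169.4, 22.0, 37.7
[... 511 characters left out ...]
616, -0.761], [0.217, -0.729, -0.649]]
side tongs [([316.3, 174.5, 23.4, 48.8], 0.97), ([359.0, 174.5, 19.4, 34.5], 0.77), ([285.6, 164.2, 7.0, 38.5], 0.66), ([327.5, 144.9, 19.4, 37.3], 0.62), ([314.8, 123.4, 22.8, 40.1], 0.5)]
side cap [([296.2, 351.4, 23.6, 25.5], 0.75), ([245.1, 135.8, 35.4, 38.3], 0.22)]
side bottle [([256.6, 178.6, 27.2, 68.5], 0.66)]
side tray [([225.1, 296.8, 125.1, 98.6], 0.59)]
side capped [([223.4, 211.0, 33.8, 71.1], 0.88)]
side screwlid [([255.6, 312.0, 23.2, 17.1], 0.57)]
side jar [([146.4, 307.6, 50.4, 63.5], 0.56)]
side mug [([242.7, 140.6, 38.8, 35.9], 0.83)]
side spout [([265.1, 178.5, 8.4, 9.0], 0.56)]
side holder_floor [([324.6, 165.2, 24.9, 35.5], 0.85)]
```

```bash
python3 - <<'E'
import cv2,numpy as np
a=cv2.imread("pics/scene0.png");b=cv2.imread("pics/side0.png")
f=lambda i,x,y,w,h:cv2.resize(i[y:y+h,x:x+w],(800,600),interpolation=cv2.INTER_CUBIC)
cv2.imwrite("pics/s1.png",f(a,110,140,380,240)) ; cv2.imwrite("pics/s2.png",f(b,130,100,280,300))
E
```

```text
(no output)
```

View pics/s1.png

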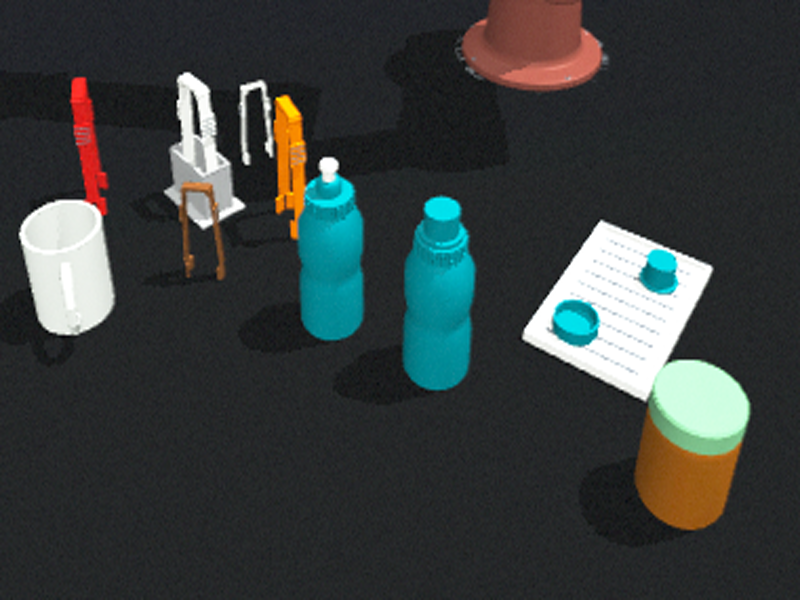

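View pics/s2.png

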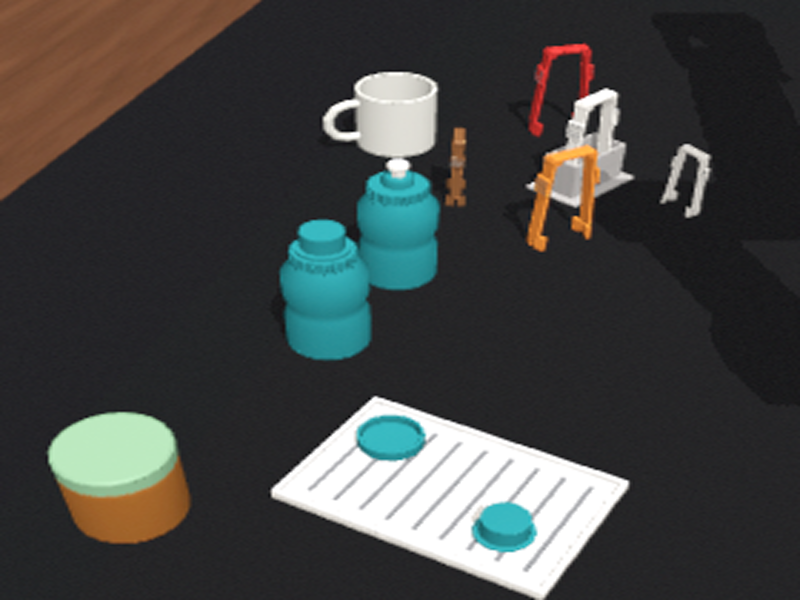

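The white tongs in the holder (scene px ≈ 203,188) are the target. Look-alikes: small white pair (231,187), orange (248,207), red (152,198) and brown (207,231). The cap is at scene (423,245), not the screw lid at (384,268). The open bottle is the one with the white spout (266,205), and the capped one is at (319,255).

```bash
cat > h.py <<'E'
from station import ctrl
import cv2,numpy as np
from scipy.spatial.transform import Rotation as Ro
def ray(c,u,v,k=None):
    k=k or ctrl.calibration(c); a=(u-k['cx'])/k['fx'];b=(v-k['cy'])/k['fy']
    if c=='wrist':
        r=np.hypot(a,b); s=np.sin(r)/max(r,1e-9); d=np.array([a*s,b*s,np.cos(r)])
    else: d=np.array([a,b,1.])
    R=np.array(k['R']); return -R.T@k['t'],R.T@d
def onz(c,u,v,z,k=None):
    o,d=ray(c,u,v,k); return o+d*(z-o[2])/d[2]
def proj(c,X,k=None):
    k=k or ctrl.calibration(c); p=np.array(k['R'])@X+k['t']
    if c=='wrist':
        r=np.hypot(p[0],p[1]); s=np.arctan2(r,p[2])/max(r,1e-9); return np.array([k['cx']+k['fx']*p[0]*s,k['cy']+k['fy']*p[1]*s])
    return np.array([k['cx']+k['fx']*p[0]/p[2],k['cy']+k['fy']*p[1]/p[2]])
def to_tool(target,yawdir=None):
    "target TCP pos -> shift in tool axes mm; yawdir: desired world direction (angle) of tool y -> turn"
    o=ctrl.get_obs(); R=Ro.from_rotvec(o['tool_rot']).as_matrix()
    print('tcp',o['tool_pos'].round(4),'shift mm',(R.T@(np.array(target)-o['tool_pos'])*1000).round(1),'xaxis',R[:,0].round(3),'y',R[:,1].round(3),'z',R[:,2].round(3))
    if yawdir is not None:
        d=R.T@np.array([np.cos(yawdir),np.sin(yawdir),0]); a=np.arctan2(-d[0],d[1]); a=(a+np.pi/2)%np.pi-np.pi/2; print('turn',round(a,4),'q6',o['q'][5])
E
python3 - <<'E'
from h import *
S=lambda x,y:(110+x/2.105,140+y/2.5); T=lambda x,y:(130+x/2.857,100+y/2)
for n,s,t,z in (("tongs top",S(196,86),T(597,97),.139),("cap top",S(660,258),T(505,518),.0302),("spout top",S(328,162),T(398,165),.165),("capped top",S(442,206),T(323,233),.16),("jar top",S(700,398),T(122,440),.096),("mug top",S(63,225),T(396,88),.09),("orange top",S(287,102),T(570,155),.135),("screwlid",S(576,312),T(391,430),.02)):
    print(n,onz("scene",*s,z).round(3),onz("side",*t,z).round(3))
print("tray",[onz("side",*T(*p),.01)[:2].round(3).tolist() for p in((377,398),(628,485),(545,597),(273,490))])
print("holder plate",[onz("scene",*S(*p),.002)[:2].round(3).tolist() for p in((165,192),(205,226),(244,206))],[onz("side",*T(*p),.002)[:2].round(3).tolist() for p in((528,185),(573,206),(634,176))])
print("smallwhite",onz("scene",*S(255,84),.1).round(3),onz("side",*T(693,152),.1).round(3))
to_tool([0,0,0])
E
```

```text
tongs top [ 0.495 -0.282  0.139] [ 0.487 -0.293  0.139]
cap top [0.423 0.242 0.03 ] [0.425 0.244 0.03 ]
spout top [ 0.601 -0.068  0.165] [ 0.598 -0.065  0.165]
capped top [0.613 0.051 0.16 ] [0.614 0.054 0.16 ]
jar top [0.666 0.292 0.096] [0.661 0.282 0.096]
mug top [ 0.688 -0.328  0.09 ] [ 0.688 -0.331  0.09 ]
orange top [ 0.479 -0.174  0.135] [ 0.484 -0.167  0.135]
screwlid [0.52  0.172 0.02 ] [0.526 0.168 0.02 ]
tray [[0.551, 0.125], [0.358, 0.172], [0.386, 0.297], [0.581, 0.25]]
holder plate [[0.497, -0.342], [0.531, -0.264], [0.483, -0.238]] [[0.535, -0.271], [0.485, -0.24], [0.442, -0.323]]
smallwhite [ 0.403 -0.258  0.1  ] [ 0.391 -0.256  0.1  ]
tcp [ 0.2655 -0.5658  0.2027] shift mm [   0.  -625.   202.7] xaxis [ 0.905  0.425 -0.   ] y [ 0.425 -0.905 -0.   ] z [-0.  0. -1.]
```

```bash
python3 -m creep '[[0,40,-20,-10,0.12],[0,80,-40,-20,0.24],[0,120,-60,-30,0.36],[0,160,-80,-30,0.48],[0,200,-100,-30,0.6],[0,240,-120,-30,0.72],[0,280,-140,-30,0.84],[0,322,-157,-30,0.88],[0,322,-157,-30,0.88],[0,322,-157,-30,0.88],[0,322,-157,-30,0.88],[0,322,-157,-30,0.88]]' 20
python3 - <<'E'
from h import *
k=ctrl.calibration('wrist'); print(k['fx'],k['cx'],k['cy'],(-np.array(k['R']).T@k['t']).round(3),np.array(k['R']).round(3).tolist())
im=ctrl.get_image('wrist'); cv2.imwrite('pics/w1.png',im[:,:,::-1])
for n in('tongs','holder_floor'):print(n,[(r['rect'],r['conf']) for r in ctrl.boxes_of('wrist',n)])
to_tool([.49,-.287,.21])
E
```

```text
t: 2.1
tool_pos: [0.4902, -0.287, 0.2327]
tool_rot: [3.065, -0.686, -0.0]
contact_force: [1.0, 0.1, -0.5]
opening: 0.0857
325.19226210127806 277.9949585431719 209.67998240709304 [ 0.55  -0.316  0.406] [[-0.426, -0.905, -0.0], [-0.872, 0.411, 0.266], [-0.241, 0.113, -0.964]]
tongs [([148.3, 203.3, 79.1, 70.4], 0.92), ([257.6, 167.1, 57.4, 45.8], 0.89), ([292.0, 236.0, 22.6, 54.9], 0.82), ([332.1, 70.3, 80.1, 47.2], 0.76), ([162.2, 108.2, 51.4, 28.4], 0.65)]
holder_floor [([246.1, 150.6, 75.5, 48.8], 0.65)]
tcp [ 0.4896 -0.288   0.2327] shift mm [-0.  -1.  22.7] xaxis [ 0.903 -0.429 -0.   ] y [-0.429 -0.903  0.   ] z [-0. -0. -1.]
```

View pics/w1.png

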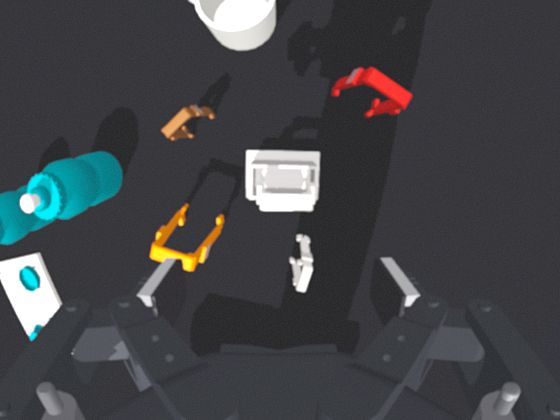

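```bash
python3 - <<'E'
from h import *
im=cv2.imread('pics/w1.png'); cv2.imwrite('pics/w1c.png',cv2.resize(im[140:230,230:335],(735,630)[:2] if 0 else (700,600),interpolation=cv2.INTER_CUBIC))
E
```

```text
(no output)
```

View pics/w1c.png

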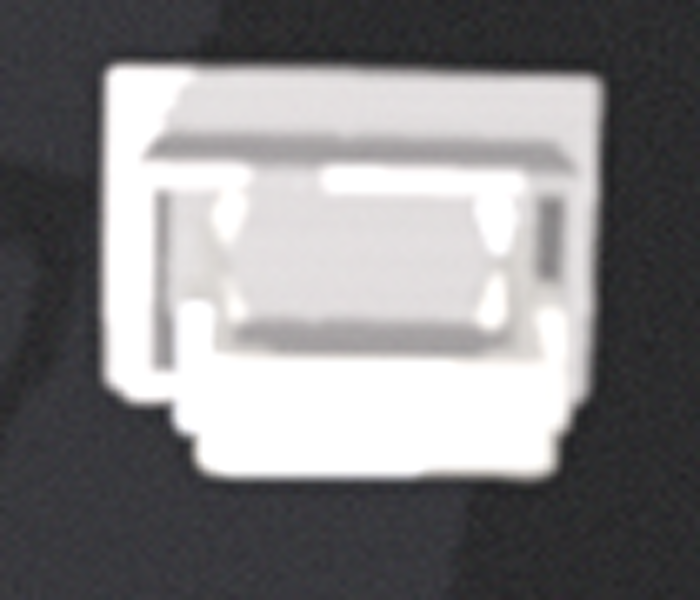

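```bash
python3 - <<'E'
from h import *
W=lambda x,y,z:onz('wrist',230+x/6.667,140+y/6.667,z)
a,b=W(195,475,.139),W(558,475,.139); print('top edge',a.round(4),b.round(4),((a+b)/2).round(4),np.linalg.norm(a-b))
print('rest outer bottoms',W(172,430,.1),W(572,430,.1),np.linalg.norm(W(172,430,.1)-W(572,430,.1)))
print('tips',W(230,190,.02).round(4),W(230,318,.02).round(4),W(497,190,.02).round(4),W(497,325,.02).round(4))
print('tips mid',((W(230,254,.02)+W(497,257,.02))/2).round(4))
p,q=W(105,65,.002),W(600,78,.002); d=q-p; print('plate ang',np.degrees(np.arctan2(d[1],d[0])))
d=b-a; print('bar ang',np.degrees(np.arctan2(d[1],d[0])))
m=(a+b)/2; to_tool([m[0],m[1],.08],np.arctan2(q[1]-p[1],q[0]-p[0]))
m=(W(230,254,.02)+W(497,257,.02))/2; to_tool([m[0],m[1],.08])
E
```

```text
top edge [ 0.4889 -0.2709  0.139 ] [ 0.469  -0.3129  0.139 ] [ 0.479  -0.2919  0.139 ] 0.046507938742951886
rest outer bottoms [ 0.48756784 -0.26402194  0.1       ] [ 0.46256399 -0.31683945  0.1       ] 0.05843698406542454
tips [ 0.5067 -0.2791  0.02  ] [ 0.4856 -0.2689  0.02  ] [ 0.4863 -0.3224  0.02  ] [ 0.4637 -0.3122  0.02  ]
tips mid [ 0.4857 -0.2957  0.02  ]
plate ang -116.76479414069532
bar ang -115.35261948920463
tcp [ 0.4896 -0.288   0.2327] shift mm [ -7.9   8.1 152.7] xaxis [ 0.903 -0.429 -0.   ] y [-0.429 -0.903  0.   ] z [-0. -0. -1.]
turn 0.024 q6 1.3514089103642084
tcp [ 0.4896 -0.288   0.2327] shift mm [ -0.2   8.6 152.7] xaxis [ 0.903 -0.429 -0.   ] y [-0.429 -0.903  0.   ] z [-0. -0. -1.]
```

```bash
python3 -m creep '[[0,0,8.3,0,0.015],[0,0,8.3,30,0.015],[0,0,8.3,60,0.015],[0,0,8.3,90,0.015],[0,0,8.3,115,0.015],[0,0,8.3,135,0.015],[0,0,8.3,148,0.015],[0,0,8.3,156,0.015],[0,0,8.3,156,0.015],[0,0,8.3,156,0.015]]' 20
python3 -m creep '[[60,0,0,0,0],[70,0,0,0,0],[75,0,0,0,0],[75,0,0,0,0],[75,0,0,0,0]]' 20
python3 - <<'E'
from h import *
im=ctrl.get_image('wrist'); cv2.imwrite('pics/w2.png',im[:,:,::-1])
print(ctrl.get_obs())
E
```

```text
t: 3.08
tool_pos: [0.487, -0.2951, 0.0775]
tool_rot: [3.059, -0.711, 0.001]
contact_force: [-0.0, 0.1, -0.1]
opening: 0.0852
t: 3.5
tool_pos: [0.4871, -0.2945, 0.0773]
tool_rot: [3.06, -0.71, 0.001]
contact_force: [0.1, 0.1, -0.3]
opening: 0.0603
{'t': 3.55, 'q': array([-6.74543110e-01,  3.11707315e-02,  1.85290604e+00,  3.42811597e-05,
        1.25690853e+00,  1.35231547e+00]), 'dq': array([-0.00147735,  0.00293851,  0.00473876, -0.00080907,  0.00040144,
       -0.00140021]), 'effort': array([-1.14421849e-02, -3.55865514e+01, -3.42137790e+01, -4.86064546e-04,
       -4.13674337e-03, -3.32932223e-05]), 'tool_pos': array([ 0.48698154, -0.29440706,  0.07709123]), 'tool_rot': array([ 3.06003669e+00, -7.10152122e-01,  8.82545991e-04]), 'contact_force': array([0.57451655, 0.14715127, 0.34092543]), 'wrist_torque': array([-0.03047356,  0.01925255,  0.01450883]), 'opening': 0.06029309721144587}
```

View pics/w2.png

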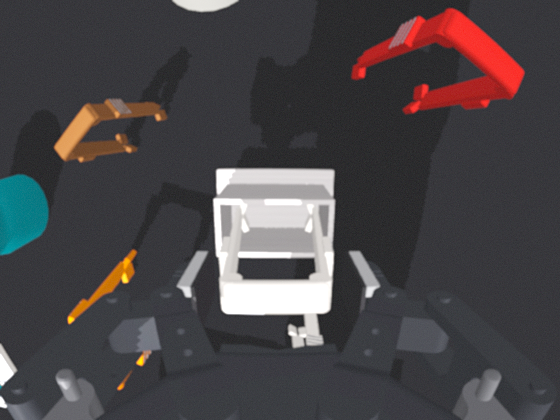

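Picture 5: jaws (pads at columns 190 and 362) are centred on the tongs (222–332). Closing.

```bash
python3 -m creep '[[90,0,0,0,0],[95,0,0,0,0],[98,0,0,0,0],[98,0,0,0,0],[98,0,0,0,0],[98,0,0,0,0]]' 20
python3 -c "
from station import ctrl
print(ctrl.get_obs()['opening'],ctrl.get_obs()['contact_force'])"
```

```text
t: 4.05
tool_pos: [0.4868, -0.2944, 0.0767]
tool_rot: [3.06, -0.71, 0.0]
contact_force: [0.3, 0.3, 0.4]
opening: 0.0528
0.052784012288846126 [0.33076891 0.30536229 0.41357367]
```

```bash
python3 -m creep '[[100,0,0,-2,0],[100,0,0,-8,0],[100,0,0,-18,0],[100,0,0,-33,0],[100,0,0,-53,0],[100,0,0,-75,0],[100,0,0,-100,0],[100,0,0,-128,0],[100,0,0,-158,0],[100,0,0,-188,0],[100,0,0,-210,0],[100,0,0,-220,0]]' 20
python3 - <<'E'
from h import *
im=ctrl.get_image('scene'); cv2.imwrite('pics/s3.png',im[:,:,::-1])
o=ctrl.get_obs();print(o['opening'],o['contact_force'],o['tool_pos'])
print([(r['rect'],r['conf']) for r in ctrl.boxes_of('scene','tongs')])
to_tool([.424,.243,.30])
E
```

```text
t: 5.05
tool_pos: [0.4879, -0.2952, 0.3026]
tool_rot: [3.057, -0.709, 0.011]
contact_force: [0.0, 0.8, -0.4]
opening: 0.052
0.05178267944649912 [0.24894762 0.7327116  0.93074423] [ 0.48818414 -0.29538322  0.30295183]
[([144.6, 168.8, 16.5, 56.7], 0.91), ([177.9, 76.2, 30.2, 66.3], 0.71), ([197.1, 213.3, 17.9, 39.7], 0.71), ([223.8, 173.4, 16.9, 32.0], 0.56), ([240.9, 177.4, 16.5, 46.3], 0.55)]
tcp [ 0.4877 -0.295   0.3001] shift mm [-294.2 -454.9   -2. ] xaxis [ 0.898 -0.441  0.005] y [-0.441 -0.898  0.001] z [ 0.004 -0.003 -1.   ]
```

```bash
python3 -m creep '[[100,-15,-23,0,-0.1],[100,-36,-56,0,-0.2],[100,-57,-88,0,-0.3],[100,-78,-120,0,-0.4],[100,-99,-153,0,-0.5],[100,-120,-186,0,-0.6],[100,-141,-218,0,-0.7],[100,-162,-250,0,-0.8],[100,-183,-283,0,-0.9],[100,-204,-316,0,-1.0],[100,-225,-348,0,-1.0],[100,-242,-375,0,-1.0]]' 20
python3 - <<'E'
from h import *
to_tool([.424,.243,.22])
E
```

```text
t: 6.15
tool_pos: [0.433, 0.1511, 0.2942]
tool_rot: [-3.025, -0.845, 0.005]
contact_force: [0.1, -0.3, -0.9]
opening: 0.0516
tcp [0.433  0.1511 0.2942] shift mm [ 40.2 -83.1  74.3] xaxis [ 0.855  0.519 -0.003] y [ 0.519 -0.855 -0.002] z [-0.004 -0.    -1.   ]
```

```bash
python3 -m creep '[[100,10,-20,15,0],[100,20,-45,40,0],[100,32,-68,70,0],[100,40,-83,95,0],[100,40,-83,104,0],[100,40,-83,104,0],[100,40,-83,104,0],[100,40,-83,104,0]]' 20
python3 - <<'E'
from h import *
im=ctrl.get_image('wrist'); cv2.imwrite('pics/w3.png',im[:,:,::-1])
for n in('tongs','cap'):
  for r in ctrl.outline_of('wrist',n)[:2]:
    print(n,r['rect'],r['conf'])
o=ctrl.get_obs(); tp=o['tool_pos'];print(tp,o['opening'])
print('exp cap top px',proj('wrist',np.array([.424,.243,.0302])),'tip',proj('wrist',np.array([tp[0],tp[1],tp[2]-.073])))
E
```

```text
t: 6.82
tool_pos: [0.4269, 0.24, 0.194]
tool_rot: [3.027, 0.842, 0.003]
contact_force: [0.3, 0.4, -0.2]
opening: 0.0521
tongs [510.8, 276.4, 49.2, 67.5] 0.92
tongs [224.1, 194.0, 112.2, 123.7] 0.57
cap [261.0, 162.4, 33.1, 39.2] 0.96
[0.42721586 0.24020351 0.19465679] 0.05169882168064551
exp cap top px [273.89636723 187.2239412 ] tip [277.58867873 208.32769265]
```

View pics/w3.png

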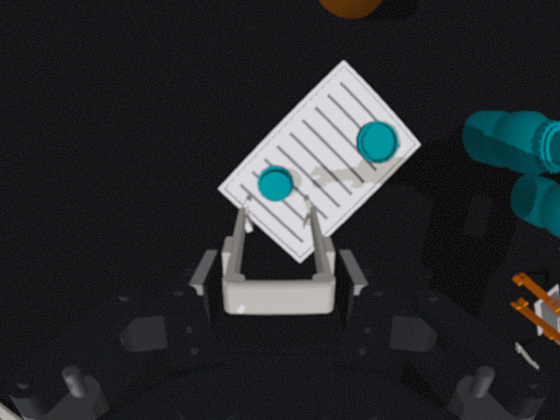

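```bash
cat >> h.py <<'E'
from scipy.optimize import minimize
def hull(c,rings,xy,k,ax=np.array([0,0,1.])):
    t=np.linspace(0,2*np.pi,40); P=[proj(c,np.array([xy[0]+r*np.cos(a),xy[1]+r*np.sin(a),z]),k) for r,z in rings for a in t]
    return cv2.convexHull((np.array(P)).astype(np.float32))
def fit(c,mask,rings,xy0,k):
    ys,xs=np.nonzero(mask); x0,y0=xs.min()-15,ys.min()-15; w,h=xs.max()-x0+15,ys.max()-y0+15
    M=cv2.resize(mask[y0:y0+h,x0:x0+w].astype(np.float32),None,fx=4,fy=4)
    def cost(p):
        m=np.zeros(M.shape,np.float32); H=(hull(c,rings,p,k)-[x0,y0]+.5)*4-.5
        cv2.fillPoly(m,[np.round(H*16).astype(np.int32)],1.0,cv2.LINE_8,4); return np.abs(m-M).sum()/M.sum()
    r=minimize(cost,xy0,method='Nelder-Mead',options=dict(initial_simplex=[xy0,np.add(xy0,[.006,0]),np.add(xy0,[0,.006])],xatol=1e-4)); return r.x,r.fun
def teal(bgr,box):
    hsv=cv2.cvtColor(bgr,cv2.COLOR_BGR2HSV); m=cv2.inRange(hsv,(80,100,50),(105,255,255))>0
    o=np.zeros_like(m); x,y,w,h=map(int,box); o[y:y+h,x:x+w]=m[y:y+h,x:x+w]; return o
E
python3 - <<'E'
from h import *
k=ctrl.calibration('wrist'); im=cv2.imread('pics/w3.png'); m=teal(im,(252,153,50,55)); print(m.sum())
xy,f=fit('wrist',m,[(.021,.006),(.021,.010),(.0165,.0302)],[.424,.243],k); print('wrist fit',xy,f)
for c,b in(('scene',(405,230,35,35)),('side',(288,345,40,40))):
    kk=ctrl.calibration(c); mm=teal(cv2.imread(f'pics/{c}0.png'),b); print(c,mm.sum(),fit(c,mm,[(.021,.006),(.021,.010),(.0165,.0302)],[.424,.243],kk))
o=ctrl.get_obs();R=Ro.from_rotvec(o['tool_rot']).as_matrix();tp=o['tool_pos']
v=im[140:230,220:340].copy(); v=cv2.resize(v,(800,600),interpolation=cv2.INTER_CUBIC); s=600/90
D=lambda p,col:cv2.circle(v,tuple(int(q) for q in ((np.array(p)-[220,140]+.5)*s)),4,col,-1)
g=(54.5e-3-o['opening'])*3.8; print(g)
for sy in(-1,1):
    for x in(-.011,.011):
        for z in(0,.018): D(proj('wrist',tp+R@[x,sy*(.025-g/2),.073-z],k),(0,0,255) if z else (0,255,0))
H=hull('wrist',[(.021,.006),(.021,.010),(.0165,.0302)],xy,k); [D(p[0],(255,0,255)) for p in H]
cv2.imwrite('pics/w3c.png',v)
print('dcap in tool mm',(R.T@(np.array([*xy,.03])-tp)*1000).round(1),R[:,2])
E
```

```text
960
wrist fit [0.42489376 0.24259721] 0.15668538212776184
scene 253 (array([0.42377224, 0.24340398]), np.float64(0.15733078122138977))
side 416 (array([0.42589064, 0.24199363]), np.float64(0.14964881539344788))
0.010644477613547056
dcap in tool mm [ -1.3  -3.4 164.7] [ 0.00306359  0.00104435 -0.99999476]
```

View pics/w3c.png

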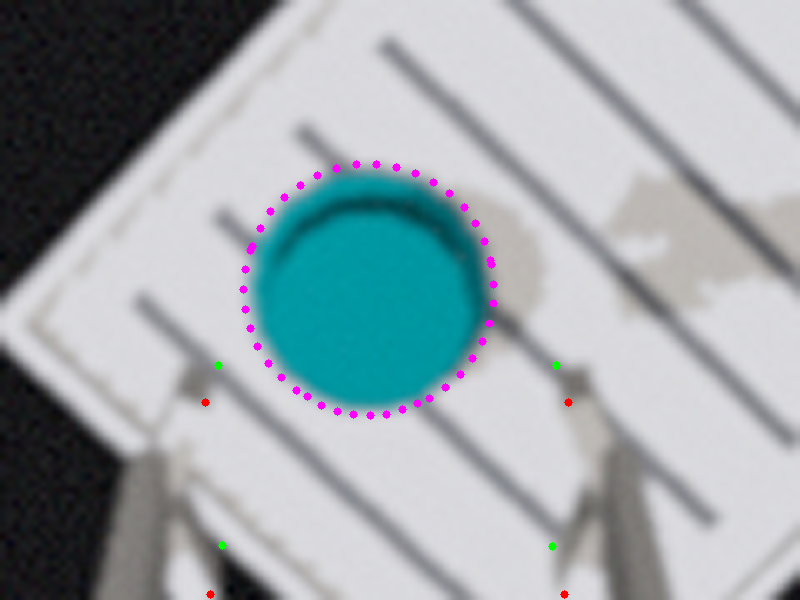

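```bash
python3 -m creep '[[99,-1.3,-2.6,5,0],[99,-1.3,-2.6,25,0],[99,-1.3,-2.6,45,0],[99,-1.3,-2.6,60,0],[99,-1.3,-2.6,70,0],[99,-1.3,-2.6,70,0],[99,-1.3,-2.6,70,0]]' 20
python3 - <<'E'
from h import *
im=ctrl.get_image('wrist'); cv2.imwrite('pics/w4.png',im[:,:,::-1]); k=ctrl.calibration('wrist')
o=ctrl.get_obs();R=Ro.from_rotvec(o['tool_rot']).as_matrix();tp=o['tool_pos']; print(tp,o['opening'])
print(proj('wrist',np.array([.4248,.2427,.0302]),k),proj('wrist',tp+R@[0,0,.073],k))
v=cv2.resize(im[140:260,200:360],(800,600),interpolation=cv2.INTER_CUBIC); cv2.imwrite('pics/w4c.png',v[:,:,::-1])
E
```

```text
t: 7.55
tool_pos: [0.4235, 0.2421, 0.1227]
tool_rot: [-3.026, -0.843, 0.001]
contact_force: [-0.3, -0.9, -0.4]
opening: 0.0523
[0.42409568 0.24235279 0.12363043] 0.05208883486397237
[277.72700157 200.98918901] [277.61661893 208.04265799]
```

View pics/w4c.png

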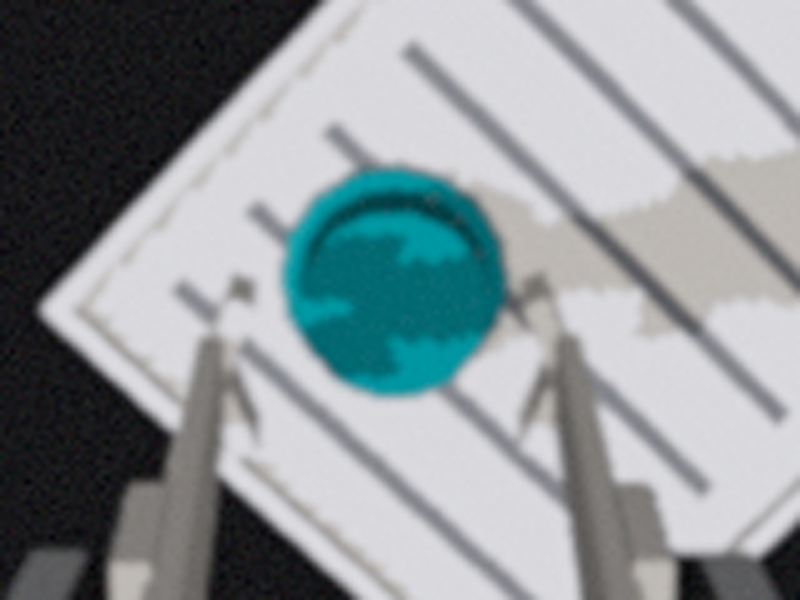

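Picture 8: tips straddle the cap (tips 240/538, cap centre 395 in the crop); correcting +0.7 mm and descending.

```bash
python3 -m creep '[[98,0,0.7,8,0],[98,0,0.7,18,0],[98,0,0.7,27,0],[98,0,0.7,33,0],[98,0,0.7,37,0],[98,0,0.7,39,0],[98,0,0.7,39,0],[98,0,0.7,39,0]]' 20
python3 -c "
from h import *
im=ctrl.get_image('wrist'); cv2.imwrite('pics/w5c.png',cv2.resize(im[140:260,200:360],(800,600),interpolation=cv2.INTER_CUBIC)[:,:,::-1])
o=ctrl.get_obs();print(o['tool_pos'],o['opening'],o['contact_force'])"
```

```text
t: 8.27
tool_pos: [0.424, 0.2417, 0.0838]
tool_rot: [-3.026, -0.844, -0.0]
contact_force: [0.0, 0.7, -0.3]
opening: 0.0526
[0.42422299 0.24169937 0.0840685 ] 0.052215435473757954 [ 0.66963481  0.74666164 -0.42592156]
```

View pics/w5c.png

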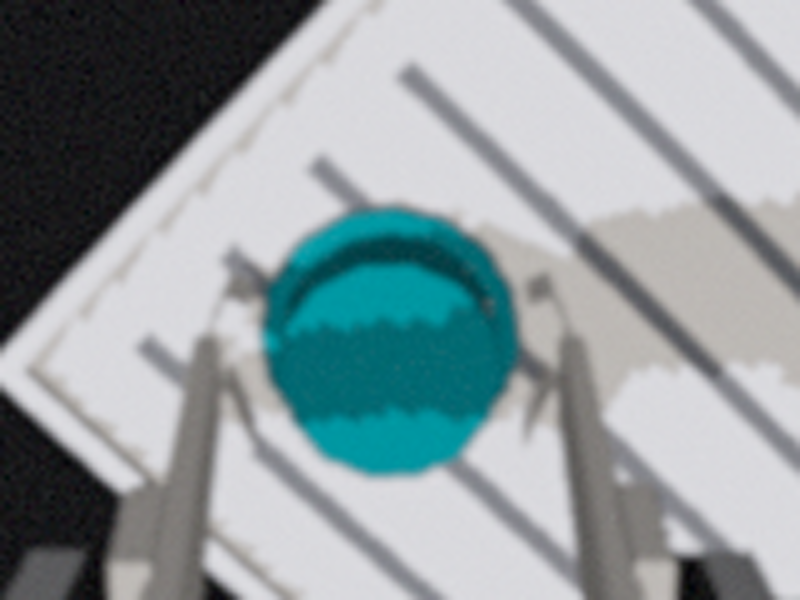

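```bash
python3 -m creep '[[101,0,0,0,0],[104,0,0,0,0],[107,0,0,0,0],[110,0,0,0,0],[115,0,0,0,0],[120,0,0,0,0],[125,0,0,0,0],[125,0,0,0,0],[125,0,0,0,0],[125,0,0,0,0]]' 24
python3 -c "
from h import *
o=ctrl.get_obs();print(o['tool_pos'],o['opening'],o['contact_force'])"
```

```text
t: 9.15
tool_pos: [0.424, 0.2416, 0.0839]
tool_rot: [-3.026, -0.844, -0.0]
contact_force: [-0.2, 0.5, 1.5]
opening: 0.0484
[0.42402388 0.24163518 0.08385665] 0.048396908449675084 [-0.24900966  0.47707636  1.53841366]
```

```bash
python3 -m creep '[[125,0,0,-2,0],[125,0,0,-6,0],[125,0,0,-14,0],[125,0,0,-26,0],[125,0,0,-42,0],[125,0,0,-62,0],[125,0,0,-85,0],[125,0,0,-110,0],[125,0,0,-136,0],[125,0,0,-162,0],[125,0,0,-188,0],[125,0,0,-216,0]]' 24
python3 - <<'E'
from h import *
im=ctrl.get_image('wrist'); cv2.imwrite('pics/w6.png',im[:,:,::-1])
o=ctrl.get_obs();print(o['tool_pos'],o['opening'],o['contact_force'])
print('cap',[(np.round(r['rect']),round(r['conf'],2)) for r in ctrl.boxes_of('wrist','cap')])
# bottle seat from fixed cameras: lid + spout silhouettes
for c,b in(('scene',(245,195,45,90)),('side',(248,170,45,85))):
    k=ctrl.calibration(c); m=teal(cv2.imread(f'pics/{c}0.png'),b)
    ys,xs=np.nonzero(m); print(c,xs.min(),xs.max(),ys.min(),ys.max(), fit(c,m,[(.033,.0),(.033,.09),(.024,.125),(.024,.136),(.013,.148)],[.60,-.067],k))
to_tool([.60,-.067,.30])
E
```

```text
t: 10.15
tool_pos: [0.4236, 0.2415, 0.3022]
tool_rot: [-3.026, -0.844, -0.002]
contact_force: [0.5, 0.3, -1.3]
opening: 0.0478
[0.42598401 0.2424061  0.30948668] 0.048015041498122975 [ 0.54900017 -0.04956419  3.23458127]
cap [(array([260., 180.,  42.,  55.]), 0.58), (array([222., 195., 115., 121.]), 0.55)]
scene 251 283 209 276 (array([ 0.59823926, -0.06945508]), np.float64(0.0634818896651268))
side 248 283 185 254 (array([ 0.60181147, -0.07133945]), np.float64(0.2328527420759201))
tcp [0.4262 0.2425 0.3075] shift mm [-11.4 354.8   8.1] xaxis [0.856 0.517 0.012] y [ 0.517 -0.856  0.002] z [ 0.011  0.004 -1.   ]
```

```bash
python3 -m creep '[[125,-2,10,0,0.03],[125,-4,30,0,0.08],[125,-6,58,0,0.15],[125,-8,90,0,0.22],[125,-8,122,0,0.3],[125,-8,154,0,0.38],[125,-8,186,0,0.46],[125,-8,216,0,0.53],[125,-8,244,0,0.58],[125,-8,266,0,0.6],[125,-8,282,0,0.6],[125,-8,290,0,0.6]]' 24
python3 -m creep '[[125,0,0,0,0],[125,0,0,0,0],[125,0,0,0,0]]' 24
python3 - <<'E'
from h import *
im=ctrl.get_image('wrist'); k=ctrl.calibration('wrist'); cv2.imwrite('pics/w7.png',im[:,:,::-1])
o=ctrl.get_obs();print(o['tool_pos'],o['opening'],o['contact_force'])
for n in ('spout','bottle','cap'):print(n,[(np.round(r['rect']),round(r['conf'],2)) for r in ctrl.boxes_of('wrist',n)])
print(proj('wrist',np.array([.6,-.069,.165]),k))
to_tool([.60,-.069,.30])
E
```

```text
t: 11.25
tool_pos: [0.567, -0.0128, 0.2979]
tool_rot: [3.14, -0.092, -0.005]
contact_force: [0.4, 0.0, -1.0]
opening: 0.0478
t: 11.5
tool_pos: [0.5666, -0.0098, 0.2996]
tool_rot: [-3.14, 0.087, 0.001]
contact_force: [-0.4, -0.5, -1.3]
opening: 0.0478
[ 0.56668744 -0.00967231  0.29979037] 0.04790868249331567 [ 0.31507691  0.28786892 -1.23543558]
spout [(array([331., 147.,  19.,  19.]), 0.83)]
bottle [(array([298., 124.,  59.,  54.]), 0.97)]
cap [(array([258., 179.,  44.,  57.]), 0.76)]
[337.41754155 154.68187423]
tcp [ 0.5669 -0.0099  0.3   ] shift mm [36.3 57.2 -0. ] xaxis [ 0.998 -0.055  0.   ] y [-0.055 -0.998 -0.   ] z [ 0.  0. -1.]
```

View pics/w7.png

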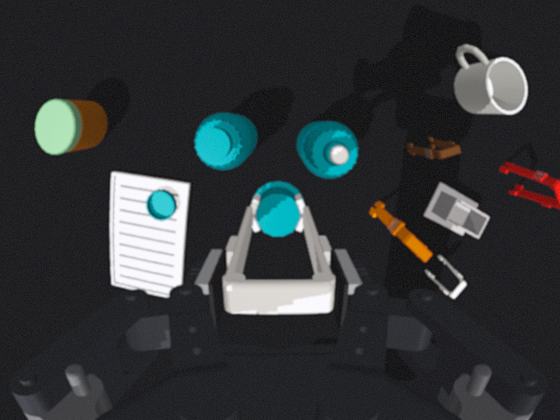

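```bash
python3 - <<'E'
from h import *
k=ctrl.calibration('wrist'); im=cv2.imread('pics/w7.png'); o=ctrl.get_obs();R=Ro.from_rotvec(o['tool_rot']).as_matrix();tp=o['tool_pos']
hsv=cv2.cvtColor(im,cv2.COLOR_BGR2HSV); w=(hsv[:,:,1]<70)&(hsv[:,:,2]>120); m=np.zeros_like(w); m[140:172,325:356]=w[140:172,325:356]; ys,xs=np.nonzero(m); print(m.sum(),xs.min(),xs.max(),ys.min(),ys.max())
s,f=fit('wrist',m,[(.009,.158),(.009,.165)],[.6,-.069],k); print('spout',s,f, 'centroid',onz('wrist',xs.mean(),ys.mean(),.163,k))
for c,b in(('scene',(255,195,25,20)),('side',(260,174,20,18))):
    kk=ctrl.calibration(c); I=cv2.imread(f'pics/{c}0.png'); h=cv2.cvtColor(I,cv2.COLOR_BGR2HSV); ww=(h[:,:,1]<70)&(h[:,:,2]>120); mm=np.zeros_like(ww); x,y,a,d=b; mm[y:y+d,x:x+a]=ww[y:y+d,x:x+a]
    ys,xs=np.nonzero(mm); print(c,mm.sum(),onz(c,xs.mean(),ys.mean(),.158,kk))
mt=teal(im,(250,172,60,72)); zr=tp[2]-.0778
c,f=fit('wrist',mt,[(.021,zr),(.021,zr+.004),(.0165,zr+.0242)],tp[:2],k); print('cap',c,f,'off tool',(R.T@np.array([*(c-tp[:2]),0])*1000).round(1))
d=R.T@np.array([*(s-c),0])*1000; print('shift cap->spout',d.round(1)); 
E
```

```text
293 330 348 145 164
spout [ 0.60001561 -0.07113163] 0.08001146465539932 centroid [ 0.60018067 -0.07093961  0.163     ]
scene 72 [ 0.59978695 -0.06941535  0.158     ]
side 145 [ 0.60615556 -0.08620589  0.158     ]
cap [ 0.56771602 -0.01007103] 0.21269315481185913 off tool [0.9 0.2 0. ]
shift cap->spout [35.6 59.2  0. ]
```

```bash
python3 -m creep '[[125,8,14,0,0],[125,20,32,0,0],[125,30,50,5,0],[125,36,59,15,0],[125,36,59,28,0],[125,36,59,38,0],[125,36,59,45,0],[125,36,59,47,0],[125,36,59,47,0],[125,36,59,47,0]]' 24
python3 - <<'E'
from h import *
v=[]
o=ctrl.get_obs();print(o['tool_pos'],o['opening'],o['contact_force'])
for c,(x,y) in(('scene',(220,130)),('side',(220,110))):
    im=ctrl.get_image(c)[:,:,::-1].copy(); cv2.imwrite(f'pics/{c}8.png',im); v.append(cv2.resize(im[y:y+150,x:x+100],(400,600),interpolation=cv2.INTER_CUBIC))
    k=ctrl.calibration(c); print(c,'cap exp',proj(c,np.array([*o['tool_pos'][:2],.176]),k),'spout exp',proj(c,np.array([.6,-.0705,.165]),k))
cv2.imwrite('pics/v8.png',np.hstack(v))
to_tool([.60,-.0705,.25])
E
```

```text
t: 12.53
tool_pos: [0.5997, -0.071, 0.253]
tool_rot: [-3.14, 0.087, -0.001]
contact_force: [0.0, 0.3, -0.4]
opening: 0.0478
[ 0.59967867 -0.0710458   0.25297309] 0.04777681470950875 [ 0.02201253  0.26979821 -0.37476817]
scene cap exp [264.59263904 199.46345735] spout exp [264.9201183  204.22547702]
side cap exp [269.51219994 176.78517331] spout exp [269.28302763 180.98341383]
tcp [ 0.6001 -0.0713  0.2538] shift mm [-0.1 -0.8  3.8] xaxis [ 0.998 -0.056  0.002] y [-0.056 -0.998  0.   ] z [ 0.002 -0.    -1.   ]
```

View pics/v8.png

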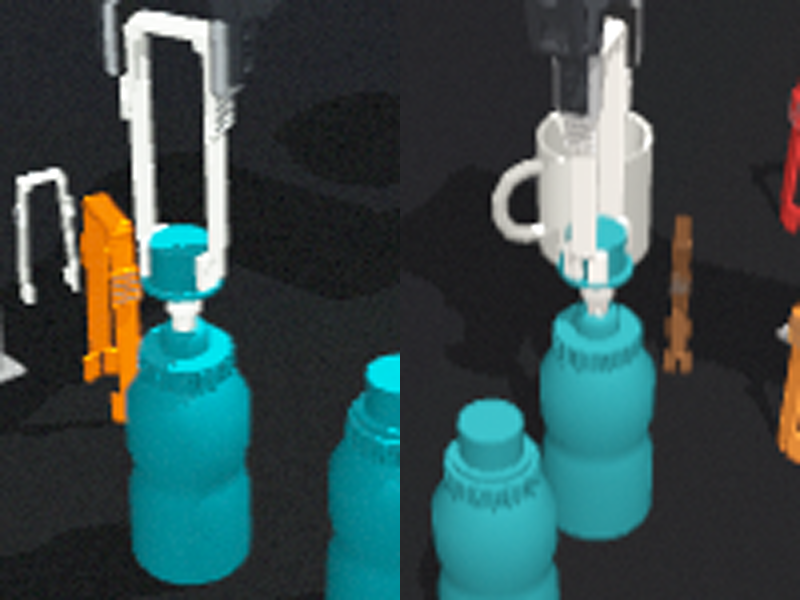

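Picture 11: the cap hangs above the spout, about 0.6 px left of the axis in both views. I'm trimming by (-1, -0.5) mm and descending to the boss.

```bash
python3 -m creep '[[125,-1,-0.5,1,0],[125,-1,-0.5,4,0],[125,-1,-0.5,8,0],[125,-1,-0.5,12,0],[125,-1,-0.5,16,0],[125,-1,-0.5,20,0],[125,-1,-0.5,23,0],[125,-1,-0.5,25,0],[125,-1,-0.5,25,0]]' 24
python3 -m creep '[[130,0,0,0.5,0],[130,0,0,1,0],[130,0,0,1.5,0],[130,0,0,2,0],[130,0,0,2.5,0],[130,0,0,3,0],[130,0,0,3.5,0],[130,0,0,4,0],[130,0,0,4,0]]' 30
python3 -c "
from h import *
for _ in range(4):
  ctrl.get_image('scene');o=ctrl.get_obs();print(o['tool_pos'].round(4),o['opening'].round(4),o['contact_force'].round(2))"
```

```text
t: 13.38
tool_pos: [0.5984, -0.071, 0.2268]
tool_rot: [-3.14, 0.088, 0.002]
contact_force: [-1.1, -0.4, -0.9]
opening: 0.0474
t: 14.13
tool_pos: [0.5987, -0.0711, 0.2235]
tool_rot: [-3.14, 0.088, 0.0]
contact_force: [1.0, -0.3, -0.2]
opening: 0.0475Traceback (most recent call last):
  File "<string>", line 4, in <module>
    ctrl.get_image('scene');o=ctrl.get_obs();print(o['tool_pos'].round(4),o['opening'].round(4),o['contact_force'].round(2))
                                                                          ^^^^^^^^^^^^^^^^^^
AttributeError: 'float' object has no attribute 'round'
```

```bash
python3 -m creep '[[130,0,0,0.4,0],[130,0,0,0.8,0],[130,0,0,1.2,0],[130,0,0,1.6,0],[130,0,0,2.0,0],[130,0,0,2.4,0],[130,0,0,2.8,0],[130,0,0,3.2,0],[130,0,0,3.5,0],[130,0,0,3.5,0]]' 34
python3 -c "
from station import ctrl
for _ in range(4):
  ctrl.get_image('scene');o=ctrl.get_obs();print(o['tool_pos'].round(4),round(o['opening'],4),o['contact_force'].round(2))"
```

```text
t: 15.02
tool_pos: [0.5988, -0.0711, 0.2203]
tool_rot: [-3.14, 0.088, -0.0]
contact_force: [0.2, 0.1, -0.5]
opening: 0.0471
[ 0.5988 -0.0711  0.2203] 0.0471 [ 0.81 -0.02 -0.88]
[ 0.5988 -0.0711  0.2203] 0.0471 [-0.54  0.89  0.13]
[ 0.5988 -0.0711  0.2203] 0.0468 [ 0.11  0.79 -0.22]
[ 0.5988 -0.0711  0.2203] 0.0473 [ 0.74  0.25 -0.65]
```

```bash
python3 -m creep '[[130,0,0,0.3,0],[130,0,0,0.6,0],[130,0,0,0.9,0],[130,0,0,1.2,0],[130,0,0,1.5,0],[130,0,0,1.8,0],[130,0,0,2.0,0],[130,0,0,2.0,0]]' 34
python3 -c "
from station import ctrl
for _ in range(3):
  ctrl.get_image('scene');o=ctrl.get_obs();print(o['tool_pos'].round(4),round(o['opening'],4),o['contact_force'].round(2),o['wrist_torque'].round(2))"
```

```text
t: 15.88
tool_pos: [0.5994, -0.0712, 0.2193]
tool_rot: [3.14, -0.088, 0.003]
contact_force: [-0.3, 0.4, 5.6]
opening: 0.0469
[ 0.5994 -0.0712  0.2193] 0.047 [-0.55  0.1   4.94] [ 0.05 -0.01 -0.03]
[ 0.5994 -0.0712  0.2194] 0.0468 [-0.63  0.67  5.21] [ 0.04 -0.02  0.02]
[ 0.5993 -0.0712  0.2193] 0.047 [0.43 0.16 4.89] [ 0.05  0.02 -0.01]
```

```bash
python3 -m creep '[[130,0,0,0.2,0],[130,0,0,0.4,0],[130,0,0,0.6,0],[130,0,0,0.8,0],[130,0,0,1.0,0],[130,0,0,1.2,0],[130,0,0,1.4,0],[130,0,0,1.5,0]]' 36
python3 -m creep '[[130,0,0,0.2,0],[130,0,0,0.4,0],[130,0,0,0.6,0],[130,0,0,0.8,0],[130,0,0,1.0,0],[130,0,0,1.0,0]]' 36
python3 -c "
from station import ctrl
o=ctrl.get_obs();print(o['tool_pos'].round(4),round(o['opening'],4),o['contact_force'].round(2),o['wrist_torque'].round(2))"
```

```text
t: 16.7
tool_pos: [0.6, -0.0713, 0.2193]
tool_rot: [3.14, -0.088, 0.006]
contact_force: [-0.5, 0.1, 8.3]
opening: 0.0471
t: 17.2
tool_pos: [0.6002, -0.0713, 0.2188]
tool_rot: [3.14, -0.088, 0.008]
contact_force: [-0.6, 0.6, 9.2]
opening: 0.0465
[ 0.6002 -0.0713  0.2188] 0.0465 [-0.62  0.62  9.19] [0.1  0.12 0.02]
```

```bash
python3 -m creep '[[130,0,0,0.2,0],[130,0,0,0.4,0],[130,0,0,0.6,0],[130,0,0,0.8,0],[130,0,0,1.0,0],[130,0,0,1.2,0],[130,0,0,1.2,0]]' 38
python3 -m creep '[[130,0,0,0.2,0],[130,0,0,0.4,0],[130,0,0,0.6,0],[130,0,0,0.8,0],[130,0,0,1.0,0],[130,0,0,1.2,0],[130,0,0,1.2,0]]' 38
```

```text
t: 17.78
tool_pos: [0.6002, -0.0713, 0.2176]
tool_rot: [3.14, -0.088, 0.008]
contact_force: [-0.3, 1.1, 8.8]
opening: 0.0466
t: 18.37
tool_pos: [0.6002, -0.0713, 0.2164]
tool_rot: [3.14, -0.088, 0.008]
contact_force: [-1.0, 0.5, 10.1]
opening: 0.0468
```

```bash
python3 -m creep '[[130,0,0,0.2,0],[130,0,0,0.4,0],[130,0,0,0.6,0],[130,0,0,0.8,0],[130,0,0,1.0,0],[130,0,0,1.2,0],[130,0,0,1.4,0],[130,0,0,1.6,0],[130,0,0,1.6,0]]' 38
python3 -m creep '[[130,0,0,0.2,0],[130,0,0,0.4,0],[130,0,0,0.6,0],[130,0,0,0.8,0],[130,0,0,1.0,0],[130,0,0,1.2,0],[130,0,0,1.2,0]]' 38
python3 -m creep '[[130,0,0,0.2,0],[130,0,0,0.4,0],[130,0,0,0.6,0],[130,0,0,0.8,0],[130,0,0,0.8,0]]' 38
```

```text
t: 19.12
tool_pos: [0.6003, -0.0713, 0.2148]
tool_rot: [3.14, -0.088, 0.008]
contact_force: [-0.4, -0.0, 10.0]
opening: 0.0472
t: 19.7
tool_pos: [0.6002, -0.0713, 0.2136]
tool_rot: [3.14, -0.088, 0.008]
contact_force: [0.2, 0.3, 10.2]
opening: 0.047
t: 20.12
tool_pos: [0.6004, -0.0713, 0.2133]
tool_rot: [3.14, -0.088, 0.009]
contact_force: [-0.5, 1.1, 9.8]
opening: 0.0468
```

```bash
python3 -m creep '[[130,0,0,0.2,0],[130,0,0,0.4,0],[130,0,0,0.6,0],[130,0,0,0.8,0],[130,0,0,0.8,0]]' 38
python3 -m creep '[[130,0,0,0.2,0],[130,0,0,0.4,0],[130,0,0,0.6,0],[130,0,0,0.8,0],[130,0,0,0.8,0]]' 38
```

```text
t: 20.53
tool_pos: [0.6007, -0.0714, 0.2132]
tool_rot: [3.139, -0.088, 0.01]
contact_force: [-0.9, 1.2, 12.7]
opening: 0.0469
t: 20.95
tool_pos: [0.601, -0.0714, 0.2131]
tool_rot: [3.139, -0.088, 0.012]
contact_force: [-1.6, 0.8, 13.6]
opening: 0.0469
```

```bash
python3 -m creep '[[130,0,0,0.2,0],[130,0,0,0.4,0],[130,0,0,0.6,0],[130,0,0,0.8,0],[130,0,0,0.8,0],[130,0,0,0.8,0]]' 38
python3 - <<'E'
from h import *
v=[]
for c,(x,y) in(('scene',(230,160)),('side',(230,150))):
    im=ctrl.get_image(c)[:,:,::-1].copy(); cv2.imwrite(f'pics/{c}9.png',im); v.append(cv2.resize(im[y:y+75,x:x+60],(400,500),interpolation=cv2.INTER_CUBIC))
v=np.hstack(v); 
cv2.imwrite('pics/v9.png',v); o=ctrl.get_obs();print(o['tool_pos'],o['contact_force'])
E
```

```text
t: 21.45
tool_pos: [0.6013, -0.0715, 0.2131]
tool_rot: [3.139, -0.088, 0.013]
contact_force: [-1.1, 1.1, 15.9]
opening: 0.0468
[ 0.60131776 -0.07148489  0.21310268] [-1.95071476 -0.21174505 17.25361524]
```

View pics/v9.png

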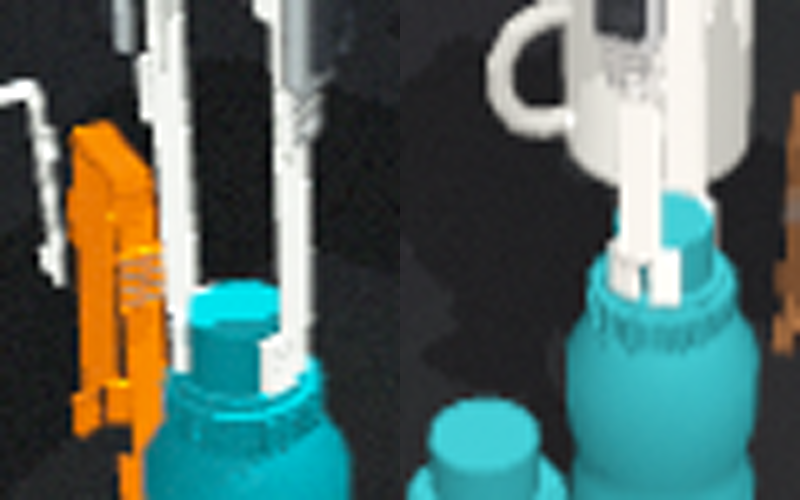

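Picture 12: the flange sits on the lid with the tips on the flange, and TCP z has stopped at 0.2131 while force rises, so the cap is home. I'll unload, then open lightly and lift.

```bash
python3 -m creep '[[130,0,0,-0.7,0],[130,0,0,-1.4,0],[130,0,0,-2.1,0],[130,0,0,-2.8,0],[130,0,0,-3.5,0],[130,0,0,-4,0],[130,0,0,-4,0]]' 30
python3 -m creep '[[115,0,0,0,0],[110,0,0,0,0],[106,0,0,0,0],[103,0,0,0,0],[100,0,0,0,0],[99,0,0,0,0],[99,0,0,0,0],[99,0,0,0,0]]' 20
```

```text
t: 22.13
tool_pos: [0.5998, -0.0713, 0.2133]
tool_rot: [3.14, -0.088, 0.005]
contact_force: [0.4, 0.6, 7.4]
opening: 0.0467
t: 22.8
tool_pos: [0.5986, -0.071, 0.2109]
tool_rot: [-3.14, 0.088, 0.001]
contact_force: [0.4, 0.9, 2.3]
opening: 0.0524
```

```bash
python3 -m creep '[[99,0,0,-1,0],[99,0,0,-2,0],[99,0,0,-4,0],[99,0,0,-8,0],[99,0,0,-14,0],[99,0,0,-22,0],[99,0,0,-32,0],[99,0,0,-44,0],[99,0,0,-58,0],[99,0,0,-74,0],[99,0,0,-84,0],[99,0,0,-88,0]]' 20
python3 - <<'E'
from h import *
for c,b in(('scene',(240,190,50,35)),('side',(245,170,50,40))):
    im=ctrl.get_image(c)[:,:,::-1].copy(); cv2.imwrite(f'pics/{c}10.png',im); k=ctrl.calibration(c)
    for n in('cap','tongs','spout'): print(c,n,[(np.round(r['rect']),round(r['conf'],2)) for r in ctrl.boxes_of(c,n)][:5])
    m=teal(im,(b[0],b[1],b[2],int(proj(c,np.array([.6,-.0705,.1]),k)[1])-b[1])); ys,xs=np.nonzero(m); top=ys.min(); r=xs[ys==top+3]
    print(c,'teal top row',top,'col',r.mean(),'expected top back edge: home',min(p[0][1] for p in hull(c,[(.0165,.1602)],(.6,-.0705),k)),'4mm up',min(p[0][1] for p in hull(c,[(.0165,.1642)],(.6,-.0705),k)),'axis col',proj(c,np.array([.6,-.0705,.16]),k)[0])
o=ctrl.get_obs();print(o['tool_pos'],o['opening'],o['contact_force'])
to_tool([.4865,-.2945,.30],np.radians(-116.2))
E
```

```text
t: 23.8
tool_pos: [0.5999, -0.0714, 0.3031]
tool_rot: [3.139, -0.088, 0.008]
contact_force: [-0.4, 0.2, 0.1]
opening: 0.0521
scene cap [(array([255., 162.,  14.,  20.]), 0.7), (array([120., 222.,  45.,  55.]), 0.22)]
scene tongs [(array([246., 103.,  34.,  73.]), 0.78), (array([224., 171.,  15.,  35.]), 0.69), (array([241., 179.,  15.,  53.]), 0.6), (array([144., 170.,  15.,  56.]), 0.59), (array([195., 212.,  22.,  37.]), 0.49)]
scene spout [(array([264., 203.,   7.,  11.]), 0.61), (array([250., 207.,  30.,  69.]), 0.55)]
scene teal top row 210 col 266.5 expected top back edge: home 201.93207 4mm up 200.28117 axis col 264.9857543557187
side cap [(array([322., 168.,  27.,  33.]), 0.72), (array([271., 145.,   8.,  18.]), 0.5)]
side tongs [(array([314., 172.,  27.,  54.]), 0.87), (array([261.,  92.,  17.,  74.]), 0.64), (array([286., 164.,   6.,  37.]), 0.63), (array([361., 172.,  15.,  37.]), 0.57)]
side spout [(array([258.,  90.,  24.,  74.]), 0.55), (array([266., 178.,   8.,   9.]), 0.41)]
side teal top row 185 col 268.3333333333333 expected top back edge: home 178.33627 4mm up 176.87364 axis col 269.27834450822087
[ 0.59834969 -0.07098232  0.29807538] 0.05175004935092802 [-0.69116741 -0.14485025 -0.81933671]
tcp [ 0.5983 -0.071   0.2981] shift mm [-99.1 229.4  -1.8] xaxis [ 0.998 -0.056 -0.002] y [-0.056 -0.998 -0.   ] z [-0.002  0.    -1.   ]
turn 0.4011 q6 1.385453423876883
```

```bash
python3 - <<'E'
from h import *
def asc(im,x,y,w,h):
    hsv=cv2.cvtColor(im,cv2.COLOR_BGR2HSV); t=cv2.inRange(hsv,(80,100,50),(105,255,255))>0; wh=(hsv[:,:,1]<70)&(hsv[:,:,2]>120)
    for r in range(y,y+h): print(r,''.join('T' if t[r,c] else 'w' if wh[r,c] else '.' for c in range(x,x+w)))
asc(cv2.imread('pics/scene10.png'),243,150,45,72); print('INITIAL'); asc(cv2.imread('pics/scene0.png'),250,196,35,24)
E
```

```text
150 ........wwwwww................wwwwww.........
151 ........wwwwww................wwwwww.........
152 ........wwwwww................wwwwww.........
153 ........wwwwww................wwwwww.........
154 ........wwwwww.................wwwww.........
155 ........wwwwww.................wwwwww........
156 ........wwwwww.................wwwwww........
157 ........wwwwww.................wwwwww........
158 ........wwwwww.................wwwwww........
159 ........wwwwww.................wwwwww........
160 ........wwwwww.................wwwwww........
161 ........wwwwww.................wwwwww........
162 .........wwwww.TTTTTTTTTTTT....wwwwww........
163 .........wwww.TTTTTTTTTTTTTT...wwwwww........
164 .........wwwTTTTTTTTTTTTTTTTT...wwwww........
165 .........wwwTTTTTTTTTTTTTTTTTT..wwwwww.......
166 .........wwwTTTTTTTTTTTTTTTTT...wwwwww.......
167 .........wwwTTTTTTTTTTTTTTTTT...wwwwww.......
168 .........wwwTTTTTTTTTTTTTTTTTT..wwwww........
169 .........wwwTTTTTTTTTTTTTTTTTT.wwwwww........
170 .........www.TTTTTTTTTTTTTTTTwwwwwwww........
171 .........www.TTTTTTTTTTTTTTTTwwwwwwww........

[... 2767 characters left out ...]
....................
203 .............wwwwww................
204 ............wwwwwwww...............
205 ............wwwwwwwww..............
206 ............wwwwwwwww..............
207 ............wwwwwwwww..............
208 ............wwwwwwww...............
209 ............TwwwwwwTT..............
210 ...........TTwwwwwwTTT.............
211 .........TTTTwwwwwwTTTTTT..........
212 .......TTTTTTTwwwwTTTTTTTTT........
213 ......TTTTTTTTTTTTTTTTTTTTTT.......
214 .....wTTTTTTTTTTTTTTTTTTTTTTT......
215 .....TTTTTTTTTTTTTTTTTTTTTTTT......
216 .....TTTTTTTTTTTTTTTTTTTTTTTT......
217 .....TTTTTTTTTTTTTTTTTTTTTTTT......
218 ....wTTTTTTTTTTTTTTTTTTTTTTTT......
219 ....wTTTTTTTTTTTTTTTTTTTTTTTT......
```

```bash
python3 - <<'E'
from h import *
im=ctrl.get_image('wrist')[:,:,::-1].copy(); cv2.imwrite('pics/w11.png',im)
def asc(im,x,y,w,h):
    hsv=cv2.cvtColor(im,cv2.COLOR_BGR2HSV); t=cv2.inRange(hsv,(80,100,50),(105,255,255))>0; wh=(hsv[:,:,1]<70)&(hsv[:,:,2]>100)
    for r in range(y,y+h,2): print(r,''.join('T' if t[r,c] else 'w' if wh[r,c] else '.' for c in range(x,x+w)))
asc(im,225,170,105,84); print('CLOSED w7');asc(cv2.imread('pics/w7.png'),225,170,105,84)
o=ctrl.get_obs();print(o['tool_pos'],o['opening'],o['contact_force'])
E
```

```text
170 ........................TTTTTTTTTTTTTTTTTTTTTTTTTTTTTTTTTTTTTTTTTTTTTTTTTTTTTTTTT........................
172 ........................TTTTTTTTTTTTTTTTTTTTTTTTTTTTTTTTTTTTTTTTTTTTTTTTTTTTTTTTT........................
174 .......................TTTTTTTTTTTTTTTTTTTTTTTTTTTTTTTTTTTTTTTTTTTTTTTTTTTTTTTTTTT.......................
176 .......................TTTTTTTTTTTTTTTTTTTTTTTTTTTTTTTTTTTTTTTTTTTTTTTTTTTTTTTTTTT.......................
178 .......................TTTTTTTTTTTTTTTTTTTTTTTTTTTTTTTTTTTTTTTTTTTTTTTTTTTTTTTTTTTT......................
180 .......................TTTTTTTTTTTTTTTTTTTTTTTTTT.wwwwww.TTTTTTTTTTTTTTTTTTTTTTTTTT......................
182 .......................TTTTTTTTTTTTTTTTTTTTTTT.wwwwwww..TTTTTTTTTTTTTTTTTTTTTTTTTT.......................
184 ........................TTTTTTTTTTTTTTTTTTTTTTTTTTTTTTTTTTTTTTTTTTTTTTTTTTTTTTTTTT.......................
186 ........................TTTTTTTTTTTTTTTTTTTTTTTTTTTTTTTTTTTTTTTTTTTTTTTTTTTTTTTTTT.......................
188 ........................TTTTTTTTTTTTTTTTTTTTTTTTTTTTTTTTTTTTTTTTTTTTTTTTTTTTTTTTT........................

[... 7545 characters left out ...]
..............................wwwwwwwwwwwwwwwwwwwwwww.
244 ..wwwwwwwwwwwwwwwwwwwwww..........................................................wwwwwwwwwwwwwwwwwwwwwww
246 .wwwwwwwwwwwwwwwwwwwwwww..........................................................wwwwwwwwwwwwwwwwwwwwwww
248 .wwwwwwwwwwwwwwwwwwwwww............................................................wwwwwwwwwwwwwwwwwwwwww
250 .wwwwwwwwwwwwwwwwwwwwww............................................................wwwwwwwwwwwwwwwwwwwwww
252 .wwwwwwwwwwwwwwwwwwwww..............................................................wwwwwwwwwwwwwwwwwwwww
[ 0.59842784 -0.07100405  0.29828776] 0.05226279703762702 [ 0.43845488  0.06314877 -0.39470927]
```

```bash
python3 -m creep '[[99,0,0,4,0],[99,0,0,16,0],[99,0,0,30,0],[99,0,0,44,0],[99,0,0,56,0],[99,0,0,64,0],[99,0,0,69,0],[99,0,0,72,0],[99,0,0,74,0],[99,0,0,76,0],[99,0,0,76,0],[99,0,0,76,0]]' 20
python3 -m creep '[[99,0,0,1,0],[99,0,0,2,0],[99,0,0,3,0],[99,0,0,4,0],[99,0,0,5,0],[99,0,0,6,0],[99,0,0,7,0],[99,0,0,7,0]]' 20
python3 -m creep '[[99,0,0,0.5,0],[99,0,0,1,0],[99,0,0,1.5,0],[99,0,0,2,0],[99,0,0,2.5,0],[99,0,0,2.5,0]]' 20
```

```text
t: 25.25
tool_pos: [0.5991, -0.0712, 0.224]
tool_rot: [3.14, -0.088, 0.002]
contact_force: [0.5, 0.4, -0.6]
opening: 0.0523
t: 25.92
tool_pos: [0.5986, -0.071, 0.2159]
tool_rot: [-3.14, 0.088, 0.001]
contact_force: [0.1, 1.1, -0.8]
opening: 0.0521
t: 26.42
tool_pos: [0.5987, -0.071, 0.2137]
tool_rot: [-3.14, 0.088, 0.0]
contact_force: [-0.2, 1.2, -1.2]
opening: 0.0523
```

```bash
python3 -m creep '[[99,0,0,0.4,0],[99,0,0,0.8,0],[99,0,0,1.2,0],[99,0,0,1.6,0],[99,0,0,2.0,0],[99,0,0,2.4,0],[99,0,0,2.4,0],[99,0,0,2.4,0]]' 20
python3 -m creep '[[98,0,0,0,0],[97,0,0,0,0],[96,0,0,0,0],[95,0,0,0,0],[95,0,0,0,0],[95,0,0,0,0]]' 20
python3 -c "
from station import ctrl
for _ in range(3):
  ctrl.get_image('scene');o=ctrl.get_obs();print(o['tool_pos'].round(4),round(o['opening'],4),o['contact_force'].round(2))"
```

```text
t: 27.08
tool_pos: [0.5988, -0.0711, 0.2114]
tool_rot: [-3.14, 0.088, 0.0]
contact_force: [-0.7, -0.2, -0.8]
opening: 0.0522
t: 27.58
tool_pos: [0.5988, -0.0712, 0.2115]
tool_rot: [3.14, -0.088, 0.0]
contact_force: [-0.5, 0.6, 0.9]
opening: 0.0532
[ 0.5988 -0.0711  0.2114] 0.0536 [0.29 0.32 0.73]
[ 0.5988 -0.0711  0.2114] 0.0537 [0.48 0.35 0.13]
[ 0.5988 -0.0711  0.2114] 0.0537 [ 0.02  0.23 -0.15]
```

```bash
python3 -m creep '[[95,0,0,-1,0],[95,0,0,-2,0],[95,0,0,-4,0],[95,0,0,-7,0],[95,0,0,-11,0],[95,0,0,-16,0],[95,0,0,-22,0],[95,0,0,-29,0],[95,0,0,-35,0],[95,0,0,-40,0],[95,0,0,-40,0],[95,0,0,-40,0]]' 20
cat >> h.py <<'E'
def asc(im,x,y,w,h):
    hsv=cv2.cvtColor(im,cv2.COLOR_BGR2HSV); t=cv2.inRange(hsv,(80,100,50),(105,255,255))>0; wh=(hsv[:,:,1]<70)&(hsv[:,:,2]>120)
    for r in range(y,y+h): print(r,''.join('T' if t[r,c] else 'w' if wh[r,c] else '.' for c in range(x,x+w)))
E
python3 - <<'E'
from h import *
for c,x,y in(('scene',243,178),('side',250,160)):
    im=ctrl.get_image(c)[:,:,::-1].copy(); cv2.imwrite(f'pics/{c}12.png',im); asc(im,x,y,45,42)
    k=ctrl.calibration(c); print([np.round(proj(c,np.array([.6,-.0705,z]),k),1).tolist() for z in(.136,.1602)], [min(p[0][1] for p in hull(c,[(.0165,z)],(.6,-.0705),k)).round(1) for z in (.1602,.1632)])
o=ctrl.get_obs();print(o['tool_pos'],o['opening'])
E
```

```text
t: 28.73
tool_pos: [0.599, -0.0712, 0.252]
tool_rot: [3.14, -0.088, 0.001]
contact_force: [0.2, -0.0, -0.5]
opening: 0.0536
178 ............wwwwww...............wwwwwww.....
179 ............wwwwww...............wwwwwww.....
180 ............wwwwww...............wwwwwww.....
181 ............wwwwww...............wwwwww......
182 ............wwwwww...............wwwwww......
183 ............wwwwww................wwwww......
184 ............wwwwww................wwwww......
185 ............wwwww.................wwwww......
186 ............wwwww.................wwwww......
187 ............wwwww.................wwwww......
188 ............wwwww.................wwwwww.....
189 ............wwwww.................wwwww......
190 ............wwwww.................wwwww......
191 ............wwwww.................wwwwww.....
192 ............wwwww.................wwwwww.....
193 ............wwwww.................wwwwww.....
194 ............wwwww.................wwwwww.....
195 ............wwwww..................wwwww.....
196 ............wwwww..................wwwww.....
197 ............wwwww.....
[... 2726 characters left out ...]
TTTTT..............
191 ........wwwwwwwwwwwTTTTTTTTTTTT..............
192 ........wwwwwwwwwww.TTTTTTTTTTT..............
193 ........wwwwwwwwwww.TTTTTTTTTTT..............
194 ........wwwww.wwwww.TTTTTTTTTTT..............
195 ........wwwww.wwwww.TTTTTTTTTTT..............
196 ........wwwww.wwwww.TTTTTTTTTTT..............
197 .......T.wwww.wwwwwTTTTTTTTTTTTT.............
198 ......TTTTwwwTwwwwwTTTTTTTTTTTTTT............
199 ......TTTTT.wTwwwwwTTTTTTTTTTTTTT............
200 .....TTTTTTTTTTTTT.TTTTTTTTTTTTTTT...........
201 .....TTTTTTTTTTTTTTTTTTTTTTTTTTTTT...........
[[269.3, 191.5], [269.3, 182.7]] [np.float32(178.3), np.float32(177.2)]
[ 0.59857957 -0.07105486  0.25099318] 0.054031709316636624
```

```bash
python3 - <<'E'
from h import *
for c in('scene','side'):
    ctrl.get_image(c); print(c,[(np.round(r['rect'],1),round(r['conf'],2)) for r in ctrl.boxes_of(c,'tongs')][:3])
    k=ctrl.calibration(c); print({z:(proj(c,np.array([.599,-.0711,z]),k)).round(1).tolist() for z in(.132,.14,.18,.267,.275,.315)})
im=cv2.imread('pics/scene12.png'); asc(im,240,140,50,40)
im=ctrl.get_image('wrist')[:,:,::-1]; cv2.imwrite('pics/w13.png',im); print([(np.round(r['rect'],1),round(r['conf'],2)) for r in ctrl.boxes_of('wrist','tongs')][:4])
k=ctrl.calibration('wrist'); tp=ctrl.get_obs()['tool_pos']; print('proj top if tips .137',proj('wrist',np.array([tp[0],tp[1],.272]),k),'if .18',proj('wrist',np.array([tp[0],tp[1],.315]),k))
E
```

```text
scene [(array([239.6, 176. ,  19. ,  58.7]), 0.75), (array([223.9, 170.3,  18.1,  34.4]), 0.74), (array([251.7, 151.2,  31.9,  68.1]), 0.72)]
{0.132: [265.3, 217.4], 0.14: [265.2, 214.2], 0.18: [264.7, 197.6], 0.267: [263.4, 158.4], 0.275: [263.3, 154.5], 0.315: [262.7, 134.7]}
side [(array([258.5, 136.9,  19.8,  59.8]), 0.86), (array([360.2, 173.5,  17.1,  35.5]), 0.8), (array([317.1, 123.9,  19.7,  41.5]), 0.63)]
{0.132: [269.8, 192.8], 0.14: [269.8, 190.0], 0.18: [269.8, 175.3], 0.267: [269.9, 140.6], 0.275: [270.0, 137.2], 0.315: [270.0, 119.5]}
140 .....www...........................www............
141 .....www...........................www............
142 .....www...........................www............
143 .....www...........................www............
144 .....www...........................www............
145 .....www...........................www............
146 .....www...........................www............
147 ......ww...........................www............
148 ...................................www............
149 ...................................www.......
[... 1221 characters left out ...]
.............wwwwwww...............wwwwwww.......
173 ..............wwwwwww...............wwwwwww.......
174 ..............wwwwwww...............wwwwwww.......
175 ..............wwwwwww...............wwwwwww.......
176 .............wwwwwwww...............wwwwwww.......
177 ..............wwwwwww...............wwwwwww.......
178 ...............wwwwww...............wwwwwww.......
179 ...............wwwwww...............wwwwwww.......
[(array([379.7, 162.8,  52.2,  30.8]), 0.92), (array([487.6, 189. ,  72.3,  58. ]), 0.84), (array([333.1, 233.2,  55.6,  52. ]), 0.66), (array([220.9, 184.1,  91.2,  87.5]), 0.59)]
proj top if tips .137 [276.52162206 256.6225219 ] if .18 [275.95442077 300.74823636]
```

```bash
python3 - <<'E'
from h import *
for c in('scene','side'):
    k=ctrl.calibration(c)
    for y in(-.043,-.099): print(c,y,{z:(proj(c,np.array([.599,y,z]),k)).round(1).tolist() for z in(.25,.26,.27,.28,.29)})
im=cv2.imread('pics/side8.png'); print('side8 gray cols 355+'); g=cv2.cvtColor(im,cv2.COLOR_BGR2GRAY)
for r in range(110,156,2): print(r,g[r,252:284:1].tolist())
E
```

```text
scene -0.043 {0.25: [277.2, 168.9], 0.26: [277.1, 164.2], 0.27: [277.0, 159.4], 0.28: [277.0, 154.5], 0.29: [276.9, 149.6]}
scene -0.099 {0.25: [250.6, 163.9], 0.26: [250.3, 159.3], 0.27: [250.1, 154.6], 0.28: [249.9, 149.8], 0.29: [249.6, 144.9]}
side -0.043 {0.25: [265.6, 154.7], 0.26: [265.6, 150.5], 0.27: [265.5, 146.3], 0.28: [265.5, 141.9], 0.29: [265.5, 137.5]}
side -0.099 {0.25: [274.0, 141.0], 0.26: [274.1, 136.9], 0.27: [274.1, 132.7], 0.28: [274.2, 128.4], 0.29: [274.2, 124.1]}
side8 gray cols 355+
110 [53, 52, 58, 66, 76, 82, 82, 58, 52, 52, 50, 55, 57, 58, 75, 76, 76, 76, 76, 76, 55, 49, 51, 51, 52, 78, 148, 155, 84, 43, 40, 40]
112 [53, 53, 51, 52, 52, 51, 50, 52, 52, 53, 52, 54, 56, 57, 49, 75, 76, 70, 57, 50, 45, 45, 45, 46, 44, 45, 47, 97, 71, 40, 39, 39]
114 [52, 52, 51, 51, 53, 53, 53, 53, 51, 51, 52, 55, 56, 57, 47, 76, 75, 63, 47, 132, 172, 97, 91, 46, 45, 45, 47, 96, 71, 41, 40, 38]
116 [51, 52, 54, 47, 47, 55, 55, 51, 54, 54, 50, 54, 57, 56, 60, 75, 75, 57, 54, 255, 255, 255, 255, 255, 146, 53, 46, 98, 69, 40, 39, 39]
118 [50, 51, 54, 50, 60, 61, 62, 61, 62, 59
[... 2134 characters left out ...]
 233, 238, 212, 205, 199, 185, 188, 255, 186, 57]
148 [39, 40, 136, 175, 189, 200, 208, 200, 188, 188, 190, 199, 188, 202, 201, 211, 221, 214, 233, 234, 234, 235, 234, 241, 212, 207, 215, 203, 198, 180, 172, 55]
150 [198, 204, 210, 194, 179, 193, 198, 222, 243, 216, 219, 233, 233, 233, 234, 234, 240, 213, 233, 234, 234, 234, 234, 240, 204, 200, 186, 186, 184, 181, 169, 54]
152 [208, 202, 197, 194, 187, 199, 205, 211, 215, 217, 219, 233, 233, 233, 234, 234, 240, 205, 233, 234, 234, 234, 234, 239, 191, 188, 187, 186, 183, 180, 167, 54]
154 [77, 63, 99, 176, 191, 199, 204, 211, 215, 217, 219, 233, 233, 233, 234, 235, 240, 206, 233, 233, 234, 234, 234, 236, 191, 189, 187, 186, 182, 181, 144, 50]
```

```bash
python3 - <<'E'
from h import *
k=ctrl.calibration('wrist'); o=ctrl.get_obs();R=Ro.from_rotvec(o['tool_rot']).as_matrix();tp=o['tool_pos']
for h in(0,.01,.0187,.03,.04,.05): print(h,[proj('wrist',tp+R@[0,s*.027,-h],k).round(1).tolist() for s in(-1,1)],[proj('wrist',tp+R@[.011,s*.027,-h],k).round(1).tolist() for s in(-1,1)])
im=cv2.imread('pics/w7.png'); g=cv2.cvtColor(im,cv2.COLOR_BGR2GRAY)
for r in range(240,300,3): print(r,g[r,186:244:2].tolist())
print('now'); g=cv2.cvtColor(cv2.imread('pics/w13.png'),cv2.COLOR_BGR2GRAY)
for r in range(225,310,4): print(r,g[r,180:380:5].tolist())
E
```

```text
0 [[229.6, 241.6], [323.9, 241.7]] [[228.7, 223.3], [324.7, 223.4]]
0.01 [[227.0, 248.2], [326.3, 248.3]] [[226.0, 229.1], [327.3, 229.2]]
0.0187 [[224.6, 254.5], [328.6, 254.6]] [[223.4, 234.6], [329.7, 234.7]]
0.03 [[221.1, 263.5], [331.9, 263.7]] [[219.7, 242.6], [333.2, 242.7]]
0.04 [[217.6, 272.6], [335.2, 272.8]] [[215.9, 250.6], [336.8, 250.8]]
0.05 [[213.7, 282.8], [338.8, 283.0]] [[211.7, 259.7], [340.7, 259.9]]
240 [49, 29, 31, 29, 24, 33, 32, 36, 28, 34, 28, 34, 32, 32, 29, 36, 34, 35, 29, 30, 28, 84, 155, 159, 158, 150, 155, 156, 151]
243 [37, 27, 27, 29, 34, 33, 34, 29, 25, 32, 29, 33, 32, 30, 32, 34, 29, 29, 32, 32, 46, 136, 159, 157, 155, 147, 156, 156, 144]
246 [31, 21, 25, 35, 34, 29, 31, 34, 30, 31, 33, 33, 35, 30, 32, 28, 27, 32, 33, 28, 105, 155, 158, 159, 150, 151, 157, 151, 140]
249 [27, 35, 34, 34, 30, 34, 35, 30, 32, 34, 35, 31, 43, 87, 90, 86, 87, 84, 49, 38, 125, 156, 157, 156, 146, 157, 155, 149, 138]
252 [29, 38, 35, 34, 32, 30, 32, 34, 28, 32, 24, 40, 94, 117, 118, 120, 119, 108, 47, 22, 134, 203, 207, 193, 150, 156, 154, 144, 137]
255 [24, 36, 32, 27, 29
[... 5164 characters left out ...]
4, 35, 30, 32, 30, 117, 202, 44, 45, 47]
297 [42, 47, 46, 43, 49, 48, 35, 38, 37, 41, 38, 38, 39, 43, 38, 41, 43, 41, 40, 37, 37, 42, 44, 43, 43, 38, 43, 40, 44, 44, 42, 37, 32, 34, 38, 60, 45, 49, 46, 40]
301 [47, 46, 40, 46, 45, 53, 37, 31, 36, 41, 43, 42, 41, 38, 40, 42, 38, 39, 42, 42, 44, 38, 42, 40, 35, 42, 44, 43, 40, 43, 43, 39, 29, 33, 44, 58, 43, 44, 44, 50]
305 [43, 50, 48, 48, 44, 57, 33, 36, 36, 41, 43, 47, 43, 43, 48, 42, 39, 38, 43, 42, 46, 41, 40, 43, 40, 39, 44, 44, 39, 41, 40, 38, 31, 31, 45, 47, 45, 50, 50, 47]
309 [47, 42, 40, 45, 38, 61, 32, 35, 40, 42, 40, 42, 44, 41, 42, 42, 42, 41, 47, 39, 42, 38, 40, 44, 42, 39, 38, 41, 42, 43, 36, 39, 35, 34, 55, 43, 44, 47, 47, 46]
```

```bash
python3 -m creep '[[90,0,-2,0,0],[84,0,-3,0,0],[76,0,-4,0,0],[68,0,-5,0,0],[60,0,-5,0,0],[52,0,-5,0,0],[45,0,-5,0,0],[45,0,-5,0,0]]' 20
python3 - <<'E'
from h import *
im=ctrl.get_image('wrist')[:,:,::-1].copy(); cv2.imwrite('pics/w14.png',im); g=cv2.cvtColor(im,cv2.COLOR_BGR2GRAY)
for r in range(215,300,4): print(r,''.join('#' if v>200 else '+' if v>105 else '.' for v in g[r,170:390:2]))
o=ctrl.get_obs();print(o['tool_pos'],o['opening'])
im=ctrl.get_image('scene')[:,:,::-1]; ctrl_b=[(np.round(r['rect'],1),round(r['conf'],2)) for r in ctrl.boxes_of('scene','tongs')][:4]; print(ctrl_b); cv2.imwrite('pics/scene14.png',im); asc(im,243,148,45,16)
E
```

```text
t: 29.8
tool_pos: [0.599, -0.0661, 0.2514]
tool_rot: [-3.14, 0.088, 0.0]
contact_force: [0.8, 0.4, -0.1]
opening: 0.0704
215 ..............................++++++++##+......++++++++++++++++++##++++++++...................................
219 ..............................+++++++..............+++++++++++......+++++++...................................
223 .............................++++++++...............................++++++++..................................
227 .............................####++++...............................++++###+..................................
231 .............................###+++++...............................+++++##+..................................
235 .............................###+++++...............................+++++##+.............++...................
239 .............................###+++++++...........................+++++++##+.............++++.................
243 .............................+#++++++++++++++++++++++++++++++++++++++##+###+.........+++++++..................
247 .............................+#########################
[... 1889 characters left out ...]

150 .......................................www...
151 .......................................wwwww.
152 ................w......................wwwww.
153 ...............wwwwwwww................www...
154 ..............wwwwwwwwwwwwww.................
155 .............wwwwwwwwwwwwwwwwwwww............
156 ............wwwwwwwwwwwwwwwwwwwwwwww.........
157 ............wwwwwwwwwwwwwwwwwwwwwwwww........
158 ............wwwwwwwwwwwwwwwwwwwwwwwww........
159 ............wwwww......wwwwwwwwwwwwww........
160 ............wwwwww..........wwwwwwwww........
161 ............wwwwww...........wwwwwwww........
162 ............wwwwww...........wwwwwwww........
163 ............wwwwww............wwwwwww........
```

```bash
python3 -m creep '[[45,0,1.5,4,0],[45,0,1.5,11,0],[45,0,1.5,19,0],[45,0,1.5,27,0],[45,0,1.5,34,0],[45,0,1.5,40,0],[45,0,1.5,43,0],[45,0,1.5,45,0],[45,0,1.5,45,0],[45,0,1.5,45,0]]' 20
python3 -m creep '[[60,0,0,0,0],[70,0,0,0,0],[80,0,0,0,0],[86,0,0,0,0],[90,0,0,0,0],[93,0,0,0,0],[95,0,0,0,0],[97,0,0,0,0],[97,0,0,0,0],[97,0,0,0,0]]' 20
python3 - <<'E'
from h import *
im=ctrl.get_image('wrist')[:,:,::-1].copy(); cv2.imwrite('pics/w15.png',im); g=cv2.cvtColor(im,cv2.COLOR_BGR2GRAY)
for r in range(185,320,5): print(r,''.join('#' if v>200 else '+' if v>105 else '.' for v in g[r,170:390:2]))
o=ctrl.get_obs();print(o['tool_pos'],o['opening'],o['contact_force'])
E
```

```text
t: 30.78
tool_pos: [0.5991, -0.0676, 0.2066]
tool_rot: [3.14, -0.088, 0.001]
contact_force: [-0.6, 0.0, 0.8]
opening: 0.0704
t: 31.62
tool_pos: [0.599, -0.0678, 0.2065]
tool_rot: [3.14, -0.088, 0.0]
contact_force: [0.3, -0.6, 0.7]
opening: 0.0532
185 ...............................................+++...++++++....++.............................................
190 .............................................+..++++..........++..++..........................................
195 ....................................++..+..+..++.................++++.........................................
200 ..................................++++++..+.++.....+++++++++++++.++##+........................................
205 .................................+####+.++..+...++++++++++++++++++####+.......................................
210 ................................+++##+...+.++..++++++++++++++++++++###+++.....................................
215 ................................+++#+.....+.++++++++++++++++++++++++#++++.....................................
220 ...............................+++++++....++
[... 1647 characters left out ...]
####+.......+#++.............
295 ..............++..........+##########################################################+.......++...............
300 ..........................++#########################################################.........................
305 ...........................+########################################################+.........................
310 ...........................+########################################################+.........................
315 ...........................+########################################################+.........................
[ 0.59903126 -0.06778941  0.20656148] 0.05310945632128452 [ 0.17127449 -1.30986248  1.05621783]
```

```bash
python3 -m creep '[[97,0,1,0,0],[97,0,2,0,0],[97,0,2.7,0,0],[97,0,2.7,-1,0],[97,0,2.7,-2,0],[97,0,2.7,-4,0],[97,0,2.7,-6,0],[97,0,2.7,-9,0],[97,0,2.7,-12,0],[97,0,2.7,-14,0],[97,0,2.7,-14,0]]' 20
python3 - <<'E'
from h import *
im=ctrl.get_image('wrist')[:,:,::-1].copy(); cv2.imwrite('pics/w16.png',im); g=cv2.cvtColor(im,cv2.COLOR_BGR2GRAY)
for r in range(185,300,6): print(r,''.join('#' if v>200 else '+' if v>105 else '.' for v in g[r,170:390:2]))
for c,x,y in(('scene',243,196),('side',250,172)):
    im=ctrl.get_image(c)[:,:,::-1].copy(); cv2.imwrite(f'pics/{c}16.png',im); asc(im,x,y,45,30)
o=ctrl.get_obs();print(o['tool_pos'],o['opening'],o['contact_force'])
E
```

```text
t: 32.58
tool_pos: [0.5992, -0.0704, 0.2214]
tool_rot: [3.14, -0.088, 0.002]
contact_force: [0.2, -0.0, -0.8]
opening: 0.0529
185 .............................................+...+++.....++++..++.............................................
191 ........................................+.+++++................+..............................................
197 ..................................+++++.+++.+...++++++++++++++..++++..........................................
203 .................................+####++++.+..+++++++++++++++++++####+........................................
209 ................................++###..+++++++++++++++++++++++++++###+++......................................
215 ...............................+++++.....++++++++++++++++++++++++++++++++.....................................
221 ...............................++++#++....+++++++++++++++++++++++++##+++++....................................
227 ..............................+++++###........+++++++++++++++++.+####++++++...................................
233 ..............................+++++##+............
[... 3721 characters left out ...]
....
190 ........TwwwwwTwwwwwTTTTTTTTTTT..............
191 ........TTwwwwTwwwwwTTTTTTTTTTT..............
192 ........TTTT.wTwwwwwTTTTTTTTTTT..............
193 ........TTTTTTTwww..TTTTTTTTTTT..............
194 ........TTTTTTTTTTTTTTTTTTTTTTT..............
195 ........TTTTTTTTTTTTTTTTTTTTTTT..............
196 ........TTTTTTTTTTTTTTTTTTTTTTT..............
197 .......TTTTTTTTTTTTTTTTTTTTTTTTT.............
198 ......TTTTTTTTTTTTTTTTTTTTTTTTTTT............
199 ......TTTTTTTTTTTTTTTTTTTTTTTTTTT............
200 .....TTTTTTTTTTTTTTTTTTTTTTTTTTTTT...........
201 .....TTTTTTTTTTTTTTTTTTTTTTTTTTTTT...........
[ 0.59881314 -0.07030201  0.22041489] 0.05277885631246259 [ 0.29645683 -0.4181064  -0.18980984]
```

```bash
python3 - <<'E'
from h import *
def edge(f,cols,rows):
    g=cv2.imread(f)[:,:,0].astype(float); p=g[rows[0]:rows[1],cols[0]:cols[1]].mean(1); lo,hi=p[:3].mean(),p[-3:].mean(); i=np.argmax(p>(lo+hi)/2); return rows[0]+i-(p[i]-(lo+hi)/2)/(p[i]-p[i-1]),lo,hi
for n in ('9','16','12'): print(n,'scene',edge(f'pics/scene{n}.png',(264,270),(194,207)),'side cap/white',edge(f'pics/side{n}.png',(269,273),(174,184)))
for n in('9','16'):
    for c,(x,y,w,h) in (('scene',(264,198,4,24)),('side',(271,174,3,24))):
        print(n,c,cv2.imread(f'pics/{c}{n}.png')[y:y+h,x:x+w,1].mean(1).round().astype(int).tolist())
E
```

```text
9 scene (np.float64(201.658550396376), np.float64(27.61111111111111), np.float64(237.55555555555554)) side cap/white (np.float64(173.50757575757575), np.float64(232.08333333333334), np.float64(215.66666666666666))
16 scene (np.float64(201.70955882352942), np.float64(28.333333333333332), np.float64(237.33333333333334)) side cap/white (np.float64(173.3894927536232), np.float64(231.33333333333334), np.float64(213.08333333333334))
12 scene (np.float64(201.6893203883495), np.float64(26.5), np.float64(237.83333333333334)) side cap/white (np.float64(173.46666666666667), np.float64(212.25), np.float64(201.75))
9 scene [26, 26, 28, 32, 178, 227, 228, 227, 228, 228, 156, 156, 156, 136, 138, 137, 138, 137, 136, 136, 136, 152, 173, 142]
9 side [246, 246, 246, 246, 232, 213, 208, 208, 208, 208, 208, 208, 195, 191, 198, 198, 198, 197, 196, 197, 219, 206, 192, 197]
16 scene [26, 27, 26, 33, 178, 226, 227, 227, 227, 227, 227, 161, 155, 136, 138, 139, 138, 137, 138, 138, 136, 150, 146, 142]
16 side [229, 222, 222, 212, 198, 200, 205, 205, 205, 206, 206, 205, 193, 171, 163, 162, 162, 161, 161, 164, 196, 191, 183, 194]
```

Cap top edge now reads 201.71 px against 201.66 px while pressed, so the cap stays home and the tongs are free. Carrying them back.

```bash
python3 -m creep '[[98,0,0,-2,0],[99,0,0,-8,0],[100,0,0,-18,0],[100,0,0,-30,0],[100,0,0,-44,0],[100,0,0,-58,0],[100,0,0,-70,0],[100,0,0,-78,0],[100,0,0,-80,0],[100,0,0,-80,0]]' 20
python3 -m creep '[[100,-5,12,0,0.03],[100,-15,34,0,0.08],[100,-26,60,0,0.13],[100,-38,88,0,0.18],[100,-50,116,0,0.23],[100,-62,144,0,0.28],[100,-74,172,0,0.33],[100,-85,198,0,0.37],[100,-93,216,0,0.4],[100,-98,226,0,0.4],[100,-99.4,230,0,0.4],[100,-99.4,230,0,0.4]]' 20
python3 -m creep '[[100,0,0,0,0],[100,0,0,0,0]]' 20
python3 - <<'E'
from h import *
im=ctrl.get_image('wrist')[:,:,::-1].copy(); cv2.imwrite('pics/w17.png',im); g=cv2.cvtColor(im,cv2.COLOR_BGR2GRAY)
for r in range(140,300,4): print(r,''.join('#' if v>200 else '+' if v>90 else '.' for v in g[r,200:360:2]))
to_tool([.4867,-.2945,.2],np.radians(-116.2)); o=ctrl.get_obs(); print(o['opening'])
k=ctrl.calibration('wrist'); R=Ro.from_rotvec(o['tool_rot']).as_matrix();tp=o['tool_pos']
print('tip exp',[proj('wrist',tp+R@[x,s*.027,.069],k).round(1).tolist() for s in(-1,1) for x in(-.011,.011)])
h=np.array([.4867,-.2945]); yd=np.array([np.cos(np.radians(-116.2)),np.sin(np.radians(-116.2))]); xd=np.array([-yd[1],yd[0]])
print('holder corners z.056 exp',[proj('wrist',np.array([*(h+xd*a*.016+yd*b*.034),.056]),k).round(1).tolist() for a in(-1,1) for b in(-1,1)])
im=ctrl.get_image('scene'); print([(np.round(r['rect'],1),round(r['conf'],2)) for r in ctrl.boxes_of('scene','tongs')][:5])
E
```

```text
t: 33.57
tool_pos: [0.5992, -0.0704, 0.3017]
tool_rot: [3.14, -0.088, 0.003]
contact_force: [0.2, 0.3, -1.0]
opening: 0.0522
t: 34.57
tool_pos: [0.486, -0.2948, 0.2996]
tool_rot: [-3.059, 0.712, 0.002]
contact_force: [0.2, 0.9, -0.2]
opening: 0.0517
t: 34.73
tool_pos: [0.4871, -0.2934, 0.3002]
tool_rot: [-3.06, 0.708, 0.0]
contact_force: [0.2, -0.3, -0.7]
opening: 0.0521
140 ................................................................................
144 ................................................................................
148 .......................###############++#++++++++++++++.........................
152 .......................####++++++++++++++++++++++++++++.........................
156 .......................###+++++++++++++++++++++++++++++.........................
160 .......................###############################+.........................
164 .......................###++++++++++++++++++++++++++##+.........................
168 .......................###++####++#++++++++++++++++++++.........................
172 .......................###+++#+#++++++++++
[... 2556 characters left out ...]
######################+......+##
296 ............+#########################################################+.........
tcp [ 0.4871 -0.2934  0.3003] shift mm [1.000e-01 1.200e+00 1.003e+02] xaxis [ 0.898 -0.439 -0.   ] y [-0.439 -0.898 -0.   ] z [ 0.  0. -1.]
turn 0.0027 q6 1.3523067162892932
0.05221990918001631
tip exp [[242.5, 223.5], [241.7, 196.2], [311.4, 223.6], [312.2, 196.3]]
holder corners z.056 exp [[252.4, 185.9], [304.3, 186.1], [252.1, 161.7], [304.8, 161.8]]
[(array([146.8, 167.4,  14.6,  58.1]), 0.92), (array([179.9,  75.6,  29.3,  63.3]), 0.83), (array([236.9, 177.6,  18.4,  47. ]), 0.8), (array([196.7, 213.1,  20.2,  37.6]), 0.72), (array([221.6, 171.5,  17.7,  13.3]), 0.52)]
```

```bash
python3 -m creep '[[100,0,2,5,0],[100,0,4.5,20,0],[100,0,4.5,45,0],[100,0,4.5,72,0],[100,0,4.5,98,0],[100,0,4.5,122,0],[100,0,4.5,140,0],[100,0,4.5,151,0],[100,0,4.5,157,0],[100,0,4.5,157,0],[100,0,4.5,157,0]]' 20
python3 - <<'E'
from h import *
im=ctrl.get_image('wrist')[:,:,::-1].copy(); cv2.imwrite('pics/w18.png',im); g=cv2.cvtColor(im,cv2.COLOR_BGR2GRAY)
for r in range(150,262,3): print(r,''.join('#' if v>215 else '+' if v>150 else '-' if v>80 else '.' for v in g[r,190:360:2]))
to_tool([.4867,-.2945,.073]); o=ctrl.get_obs(); print(o['opening'])
k=ctrl.calibration('wrist'); R=Ro.from_rotvec(o['tool_rot']).as_matrix();tp=o['tool_pos']
print('tip exp',[proj('wrist',tp+R@[x,s*.027,.069],k).round(1).tolist() for s in(-1,1) for x in(-.011,.011)])
h=np.array([.4867,-.2945]); yd=np.array([np.cos(np.radians(-116.2)),np.sin(np.radians(-116.2))]); xd=np.array([-yd[1],yd[0]])
print('holder corners z.056 exp',[proj('wrist',np.array([*(h+xd*a*.016+yd*b*.034),.056]),k).round(1).tolist() for a in(-1,1) for b in(-1,1)])
E
```

```text
t: 35.8
tool_pos: [0.485, -0.2986, 0.1439]
tool_rot: [3.06, -0.71, 0.001]
contact_force: [0.1, -0.7, -0.9]
opening: 0.0517
150 .....................................................................................
153 .....................................................................................
156 .....................................................................................
159 .................-+++++++++++++++++++++++++++++++++++++++++++---.....................
162 .................+################################+############+-....................
165 .................+#############################################+-....................
168 .................+###########+#############+##+##+++#+++++++++++-....................
171 .................+####++++++++++++++++++++++++++++++++++++++++++-....................
174 .................+###+++++++++++++++++++++++++++++++++++++++++#+-....................
177 .................+#+++++++++++++++++++++++++++++++++++++++++++#+-....................
180 .................#############++++++####################++++++++.........
[... 2060 characters left out ...]
++++++++++..-----.....
252 ++---..-+++++-.-+++++++++-..................................-++++++++++++-.-+++++....
255 -----..-+++++..-+++++++++-...................................++++++++#####.-+++++-...
258 ----..-+++++-..#####+++++-...................................-+++++++#####..-+++++-..
261 ---..-+++++-...+####+++++.....................................++++++++####...-+++++-.
tcp [ 0.4854 -0.299   0.1448] shift mm [-0.9 -4.6 71.8] xaxis [ 0.898 -0.44   0.002] y [-0.44  -0.898  0.001] z [ 0.002 -0.001 -1.   ]
0.05214706987796148
tip exp [[242.5, 223.5], [241.7, 196.2], [311.4, 223.6], [312.2, 196.2]]
holder corners z.056 exp [[231.6, 223.0], [311.6, 223.2], [230.2, 186.0], [312.7, 186.1]]
```

```bash
python3 -m creep '[[100,-0.5,0,3,0],[100,-0.5,0,8,0],[100,-0.5,0,14,0],[100,-0.5,0,21,0],[100,-0.5,0,29,0],[100,-0.5,0,37,0],[100,-0.5,0,45,0],[100,-0.5,0,52,0],[100,-0.5,0,57,0],[100,-0.5,0,60,0],[100,-0.5,0,60,0]]' 20
python3 -m creep '[[100,0,0,1,0],[100,0,0,2,0],[100,0,0,3,0],[100,0,0,4,0],[100,0,0,5,0],[100,0,0,6,0],[100,0,0,7,0],[100,0,0,7,0]]' 20
```

```text
t: 36.77
tool_pos: [0.4838, -0.2978, 0.0823]
tool_rot: [-3.06, 0.71, 0.002]
contact_force: [0.5, 0.5, -1.4]
opening: 0.0523
t: 37.43
tool_pos: [0.4841, -0.298, 0.0761]
tool_rot: [-3.06, 0.71, 0.001]
contact_force: [-0.0, 0.2, 0.2]
opening: 0.0519
```

```bash
python3 -m creep '[[100,0,0,0.5,0],[100,0,0,1,0],[100,0,0,1.5,0],[100,0,0,2,0],[100,0,0,2.5,0],[100,0,0,3,0],[100,0,0,3,0]]' 20
python3 -m creep '[[97,0,0,0,0],[94,0,0,0,0],[90,0,0,0,0],[84,0,0,0,0],[75,0,0,0,0],[60,0,0,0,0],[45,0,0,0,0],[20,0,0,0,0],[0,0,0,0,0],[0,0,0,0,0],[0,0,0,0,0],[0,0,0,0,0]]' 20
python3 - <<'E'
from h import *
im=ctrl.get_image('wrist')[:,:,::-1].copy(); cv2.imwrite('pics/w19.png',im); g=cv2.cvtColor(im,cv2.COLOR_BGR2GRAY)
for r in range(165,330,5): print(r,''.join('#' if v>215 else '+' if v>150 else '-' if v>80 else '.' for v in g[r,150:410:2]))
o=ctrl.get_obs(); print(o['tool_pos'],o['opening'],o['contact_force'])
E
```

```text
t: 38.02
tool_pos: [0.4841, -0.2981, 0.0732]
tool_rot: [-3.06, 0.71, 0.0]
contact_force: [0.7, -0.1, -0.5]
opening: 0.0522
t: 39.02
tool_pos: [0.4842, -0.2982, 0.0734]
tool_rot: [3.06, -0.71, -0.0]
contact_force: [-0.7, 0.4, -0.3]
opening: 0.0854
165 ..................................................................................................................................
170 .............................-#######################################################+#+++........................................
175 ..............................###########################################################+........................................
180 ..............................###########################################################+........................................
185 ..............................#####++++++++++++++++++++++++++++++++++++++++++++++++++####+........................................
190 ..............................###++++++++++++++++++++++++++++++++++++++++++++++++++++++##+........................................
195 .............................-+++++++++
[... 2997 characters left out ...]
#####################-......................................--#+
310 .---..........................-########################################################.......................................-...
315 ...-............................+###################################################+-.......................................-....
320 ..........................................................................-+####+-................................................
325 ....................................................................-.....-+#####+................................................
[ 0.48420039 -0.29819191  0.07339675] 0.08524568881371801 [ 0.35429382 -0.15187684  0.33902815]
```

```bash
python3 -m creep '[[0,0,-3,0,0],[0,0,-4,-4,0],[0,0,-4,-14,0],[0,0,-4,-30,0],[0,0,-4,-50,0],[0,0,-4,-75,0],[0,0,-4,-100,0],[0,0,-4,-125,0],[0,0,-4,-150,0],[0,0,-4,-170,0],[0,0,-4,-180,0],[0,0,-4,-180,0]]' 20
python3 -m creep '[[0,-20,0,0,0],[0,-50,0,0,0],[0,-80,0,0,0],[0,-80,0,0,0],[0,-80,0,0,0],[0,-80,0,0,0]]' 20
python3 - <<'E'
from h import *
for c in('scene','side'):
    im=ctrl.get_image(c)[:,:,::-1].copy(); cv2.imwrite(f'pics/{c}20.png',im)
    for n in('tongs','cap','bottle','capped','screwlid','jar','mug','holder_floor'): print(c,n,[(np.round(r['rect'],1).tolist(),round(r['conf'],2)) for r in ctrl.boxes_of(c,n)][:5])
g=cv2.imread('pics/scene20.png')[:,:,0].astype(float)[194:207,264:270].mean(1); print(g.round())
asc(cv2.imread('pics/scene20.png'),185,162,35,60); asc(cv2.imread('pics/scene20.png'),245,198,42,26)
o=ctrl.get_obs(); print(o['tool_pos'],o['opening'],o['contact_force'])
E
```

```text
t: 40.07
tool_pos: [0.4873, -0.2955, 0.2577]
tool_rot: [3.057, -0.71, 0.009]
contact_force: [-0.1, -0.1, 1.0]
opening: 0.0854
t: 40.57
tool_pos: [0.4142, -0.2593, 0.2526]
tool_rot: [-3.06, 0.71, 0.001]
contact_force: [-0.4, 0.3, -0.5]
opening: 0.0858
scene tongs [([239.6, 176.3, 16.4, 58.5], 0.94), ([193.4, 166.9, 18.7, 41.3], 0.83), ([194.5, 212.5, 22.5, 40.6], 0.78), ([144.1, 170.4, 16.3, 57.6], 0.76), ([254.0, 203.8, 21.8, 19.2], 0.63)]
scene cap [([256.9, 203.5, 16.5, 17.2], 0.7), ([120.8, 221.0, 43.7, 54.7], 0.7)]
scene bottle [([252.3, 215.1, 28.4, 61.8], 0.81)]
scene capped [([297.8, 216.2, 33.8, 79.1], 0.98)]
scene screwlid [([371.7, 262.8, 21.7, 13.6], 0.79)]
scene jar [([412.2, 281.4, 56.6, 72.6], 0.71)]
scene mug [([119.4, 221.6, 46.5, 54.4], 0.56)]
scene holder_floor [([187.7, 196.0, 35.2, 34.1], 0.67)]
side tongs [([325.8, 146.0, 21.3, 35.5], 0.72), ([311.0, 170.4, 29.6, 53.7], 0.72), ([284.4, 164.0, 7.8, 38.7], 0.68), ([360.1, 173.7, 16.1, 35.7], 0.62), ([316.7, 125.2, 19.7, 39.7], 0.61)]
side cap [([261.1, 181.4, 19.2, 18.4], 0.83)]
side bottle [([254.3, 189.0, 30.9, 5
[... 3453 characters left out ...]
...........TTTTTTTTTTTTTTTTT............
212 ............TTTTTTTTTTTTTTTTTTTT..........
213 ...........TTTTTTTTTTTTTTTTTTTTTT.........
214 ...........TTTTTTTTTTTTTTTTTTTTTTT........
215 ..........wTTTTTTTTTTTTTTTTTTTTTTT........
216 ..........TTTTTTTTTTTTTTTTTTTTTTTT........
217 ..........TTTTTTTTTTTTTTTTTTTTTTTT........
218 .........wTTTTTTTTTTTTTTTTTTTTTTTT........
219 .........wTTTTTTTTTTTTTTTTTTTTTTTT........
220 .........wTTTTTTTTTTTTTTTTTTTTTTTTT.......
221 .........wTTTTTTTTTTTTTTTTTTTTTTTT........
222 ..........TTTTTTTTTTTTTTTTTTTTTTTTT.......
223 ..........TTTTTTTTTTTTTTTTTTTTTTTTTT......
[ 0.41416328 -0.25933609  0.25344354] 0.08559346321229125 [-0.36788239 -0.26264971 -0.17928926]
```

```bash
python3 -c "
from station import ctrl
print(ctrl.finish_job())"
```

```text
the job is handed in; nothing more can be done
None
```

I handed the job in at about 41 s of the 72 s allowed. The cap is on the open bottle and the tongs are back in their holder. No verdict is reported.

**What I did:** I took the white tongs from the holder, picked up the dust cap and pressed it onto the bottle. The spout slid at about 10 N and then hit a hard stop. The highest wrist-force reading was about 17 N, against the 22 N limit.

**What went wrong:**
- **Cap came off again:** on the first release the tips dropped beside the flange and lifted the cap off the bottle. I put it back and it met no resistance, which fits the spout already being down. I did not press it a second time.
- **Tongs slipped in the gripper:** I had gripped the tongs too high on their rests. When I opened them wider to free the cap, they were left standing on the bottle. I gripped them again lower down and lifted them clear without moving the cap.

**Last checks:**
- **Cap:** its top edge is in the same place as when it was pressed (201.7 px in the scene view). It matches the position calculated for fully home (201.9 px).
- **Tongs:** they stand in the holder within about 1.5 px of where they started in the scene view.
- **Bottle and other things:** the bottle, capped bottle, screw lid, jar and mug are where they were, within detector noise.
- **Gripper:** it is open and clear of everything.
- **Not measured:** the spout's final position is hidden under the cap. While the cap was briefly off, the spout looked about 5 mm down, with an error of a millimetre or so. Fully shut would be 7.3 mm, so I infer that it is shut from the hard stop and the cap height.

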